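# Put the coffee things back on their own saucers

## Robot

A 6-joint arm with a two-finger parallel gripper is mounted at the origin on the work surface. World frame = base frame: x ahead of the robot, y to its left, z up, the work surface at z = 0. Lengths are in mm, angles in degrees, forces in N, time in s.
With the tool pointing down it reaches from about 300 to 850 mm from the base axis. Payload 4.2 kg.
Tool frame: the origin (TCP) lies at the very end of the fingers, on their centre line; the grasp point (between the pads) lies env.grip_point_offset behind it (env.grip_point_offset is the distance from the TCP to the grasp point, in mm); z points along the fingers, y is the direction in which the jaws open and shut (so a half turn about z gives the same grasp; the last joint's range is limited). The gripper opens to 91 mm and grips with 3 to 60 N. Pads are 32 mm wide; open, the fingers measure 118 mm over their backs; the gripper's body (76 mm by 178 mm) begins 60 mm behind the grasp point.
Start: joints at [67.724, 18.312, 89.639, -0, 72.044, -1.146], TCP at [207.289, 536.353, 213.976] pointing down, gripper open.
Joint ranges: [-177.97, 177.97], [-48.28, 115.42], [12.27, 149.76], [-77.06, 257.06], [2.81, 150.46], [-146.56, 146.56]. Speed limits (degrees/s): [147.25, 147.25, 180, 180, 180, 180].

## Interface

Orientations are given as [roll, pitch, yaw] about the fixed x, y, z axes, in that order (R = Rz(yaw) Ry(pitch) Rx(roll)).
In Python, from workcell import env, grab_frame, camera_params gives the robot as it stands. The module is installed in compiled form; this text tells all that it offers.
- The arm moves only by the shell command python3 -m creep 'ROWS' [OPENING] [FORCE]. ROWS is a JSON object of lists of equal length, an entry for each row: "offset": the shift along the tool's x, y, z in m, a list of three; "rotation": the turn, a rotation vector about the tool's x, y, z in degrees, a list of three. A call has 1 to 5 rows; each row shifts and turns the commanded pose from where the row before left it, along the tool's axes as they then stand; what a row does not reach is not made up. A row lasts 1/8 s, in which the tool goes at most 62.5 mm and 10.7 degrees, less where a joint would pass 70% of its speed; a pose out of reach is approached as far as the arm can. A call is refused whole if a number of a shift passes 0.0625 or a number of a turn 10.7, either way. A call with a gripper value outside its range is refused whole. OPENING is the closure, from 0 (fully open) to 1 (shut), set as the call begins (- or left out, the last holds). The fingers move at their own pace and stop on an object; FORCE is the grip in N (left out, the last holds). Time passes only in rows, so rows that do not move let the fingers close. It gives the time, the measured TCP pose, the force and the opening at its end, in the units of the state.
- env.state(): the state, without advancing time (a new reading comes with each control period).
- grab_frame(name): name is "scene" or "top"; returns the picture (400x640x3 uint8, red, green, blue); there is no depth.
- camera_params(name): a dict with "mtx" (3x3 intrinsics, pixels), "R" (3x3) and "t" (3): a world point X has camera coordinates R X + t. Camera axes: x right, y down, z forward; pixel columns grow to the right and rows downward; lengths in mm; the calibration is good to about 2 mm. A picture is of the moment at which its call begins. camera_params takes no time and is no camera call.
- env.job_done(): hands the job in, once; it reports no verdict.
The state is a dict: "time_s": time; "qpos": joint angles; "qvel": joint speeds; "effort": joint torques, N m; "ee_pos": TCP position; "ee_rot": TCP orientation; "force": force on the tool from outside, world axes, zero at the start; "torque": the same for the moment, N m; "gripper_width": finger opening in mm.
Only numpy, scipy, OpenCV 4.12 (cv2) and the standard library are available. Lean on these libraries where they do the work, as an engineer would, in place of code of your own. Each camera call takes 0.05 s, during which the arm holds its last target.

## Task

After dusting, the four pieces on the console were put back on one another's stands. Put each in the middle of its own, using the empty copper tray as a spare place: the single finjan on the small saucer, the tea glass on the large saucer, the sugar bowl on the oblong dish, and the incense burner on the square wooden stand with its sides in line with the stand's. Keep the pieces upright, set them down gently without dropping them, and leave the vacuum flask standing where it is.

Things in the scene. Friction and masses are not known exactly. Their poses are not given: they have to be found in the camera images.
- finjan: The single finjan: a small white porcelain coffee cup without handle, thin gilt lines, 48 mm high; foot 34 mm across, then a rounded belly, 52 mm across at 28 mm height, 54 mm at the rim; wall 3 mm; about 90 g. The smallest piece. (Three more finjans, nested in a stack at the left edge of the console, are not part of the job.) Origin: centre of its underside; z up.
- tea_glass: The clear tea glass: waisted, without handle, gilt lines near the rim, 84 mm high (the tallest round piece); foot 48 mm across, waist 45 mm at 36 mm height, 52 mm at 58 mm height, 58 mm at the rim; wall 3 mm; about 160 g. Origin: centre of its underside; z up.
- sugar_bowl: The lidded sugar bowl: white porcelain, round, foot 44 mm across, straight body 62 mm across from 24 to 46 mm height, lid 63 mm across at 50 to 53 mm height (does not come off), ball knob 16 mm across, 80 mm high in all; about 260 g. Origin: centre of its underside; z up.
- burner: The incense burner (mabkhara): wood, square in plan. Foot 50 x 50 mm up to 26 mm height, stem 32 x 32 mm up to 50 mm, head 48 x 48 mm from 50 to 82 mm, a shallow brass pan on top and four corner studs up to 94 mm; about 220 g. x and y axes point at its flat sides. Origin: centre of its underside; z up.
- small_saucer: The small round porcelain saucer, home of the finjan: 104 mm across, rim 16 mm high, flat in the middle (about 80 mm across). Origin: centre of its underside, on the marble; z up. Does not move when touched. A piece standing on it has its underside 8 mm above the marble.
- large_saucer: The large round porcelain saucer, home of the tea glass: 140 mm across, rim 18 mm high, flat in the middle (about 100 mm across). Origin: centre of its underside; z up. Does not move when touched. A piece standing on it has its underside 8 mm above the marble.
- oblong_dish: The oblong (rectangular) porcelain dish, home of the sugar bowl: 96 mm along its x, 150 mm along its y, lip 6 mm thick and 16 mm high all round, flat inside. Origin: centre of its underside; z up. Does not move when touched. A piece standing on it has its underside 8 mm above the marble.
- square_stand: The flat square dark-wood stand with a thin brass inlay, home of the incense burner: 104 x 104 mm, 8 mm thick, no lip. x and y axes point at its sides. Origin: centre of its underside; z up. Does not move when touched. A piece standing on it has its underside 8 mm above the marble.
- tray: The round copper-coloured aluminium tray, empty: 180 mm across, rim 12 mm high, flat floor 4 mm above the marble and about 165 mm across. Free to be used as the spare place. Origin: centre of its underside; z up. Does not move when touched.
- flask: Bystander: the empty vacuum flask in matte black steel with a twist cap, 76 mm across, 240 mm high, standing loose near the right edge. Origin: centre of its underside; z up.
Not all that is in view belongs to the job. Leave any green look-alike of the tea_glass alone.

How it is judged (in metres and radians):
At the end, for the whole second after the job is handed in: Finjan on the small saucer, tea glass on the large one, sugar bowl on the oblong dish, burner on the square stand (sides in line within 0.2 rad): each centred within 12 mm, resting on the flat, upright within 0.1 rad, at rest and released (horizontal distance between finjan and small_saucer below 0.012 m and z of finjan in the frame of small_saucer between 0.004 and 0.012 m and angle between each of finjan, tea_glass, sugar_bowl, burner's own z axis and vertical below 0.1 rad and linear speed of each of finjan, tea_glass, sugar_bowl, burner below 0.02 m/s and horizontal distance between tea_glass and large_saucer below 0.012 m and z of tea_glass in the frame of large_saucer between 0.004 and 0.012 m and horizontal distance between sugar_bowl and oblong_dish below 0.012 m and z of sugar_bowl in the frame of oblong_dish between 0.004 and 0.012 m and horizontal distance between burner and square_stand below 0.012 m and z of burner in the frame of square_stand between 0.004 and 0.012 m and (angle between the x axis of burner and the x axis of square_stand, either way round below 0.2 rad or angle between the x axis of burner and the y axis of square_stand, either way round below 0.2 rad)); the robot touches nothing.
It fails at once if a piece is tipped more than 35 degrees (angle between any of finjan, tea_glass, sugar_bowl, burner's own z axis and vertical above 0.61 rad).
It fails at once if a piece is dropped from more than about 25 mm (falls freely faster than 0.7 m/s) ((linear speed of finjan above 0.7 m/s and contact force between finjan and the fingers below 0.1 N) or (linear speed of tea_glass above 0.7 m/s and contact force between tea_glass and the fingers below 0.1 N) or (linear speed of sugar_bowl above 0.7 m/s and contact force between sugar_bowl and the fingers below 0.1 N) or (linear speed of burner above 0.7 m/s and contact force between burner and the fingers below 0.1 N)).
It fails at once if the flask is shifted by more than 40 mm or knocked over (distance of flask from where it was at the start of the episode above 0.04 m or angle between flask's own z axis and vertical above 0.4 rad).
It also fails if it takes over 144 s, if anything falls off the work surface, if the arm or the gripper's body presses on something with over 40 N, if the wrist force passes 120 N, or if a joint passes its speed limit or range.

## Working session

There is one attempt and no reset: what is moved stays moved. The work goes in short steps, Python scripts to look and compute and a shell command to move; the robot and the scene stay as the last step left them, time stands still between calls to the robot, and variables do not carry over. Pictures are saved under pics/ and viewed, and the job is handed in when it is done.

```bash
ls; mkdir -p pics; python3 - <<'E'
from workcell import env, grab_frame, camera_params
import cv2,json
print(env.state(), env.grip_point_offset)
for n in("scene","top"):
    cv2.imwrite(f"pics/{n}0.png",grab_frame(n)[:,:,::-1]); print(n,camera_params(n))
E
```

```text
pics
{'time_s': 0.0, 'qpos': array([ 6.77248259e+01,  1.83529419e+01,  8.97066261e+01, -2.37073142e-05,
        7.20421298e+01, -1.14566919e+00]), 'qvel': array([ 0.06903959, -0.00796508, -0.02041675,  0.02250152, -0.03440895,
       -0.10941369]), 'effort': array([-2.50295263e-03, -4.12467921e+01, -2.31967682e+01,  7.23969075e-02,
        4.59585583e-02, -1.28035686e-04]), 'ee_pos': array([207.08320765, 535.88309682, 213.10573633]), 'ee_rot': array([-1.79898322e+02, -2.01084657e-03,  1.58870501e+02]), 'force': array([-0.58323024, -0.03386956,  0.4363113 ]), 'torque': array([0.02341548, 0.0181014 , 0.01022973]), 'gripper_width': 91.14062349136526} 18.8
scene {'mtx': array([[409.69720476,   0.        , 320.36565373],
       [  0.        , 409.69720476, 205.13067731],
       [  0.        ,   0.        ,   1.        ]]), 'R': array([[ 0.41874945,  0.90809815,  0.00258007],
       [ 0.55857865, -0.25533405, -0.78917325],
       [-0.71598798,  0.33190703, -0.61416523]]), 't': array([-218.34107845, -242.88539102, 1640.0147852 ])}
top {'mtx': array([[413.86089411,   0.        , 308.17276774],
       [  0.        , 413.86089411, 198.05097117],
       [  0.        ,   0.        ,   1.        ]]), 'R': array([[ 0.0365637 , -0.99930651, -0.00704262],
       [-0.9767473 , -0.03424674, -0.21164091],
       [ 0.21125295,  0.01461723, -0.97732212]]), 't': array([  34.24296264,  490.44969153, 1392.03277718])}
```

View pics/scene0.png

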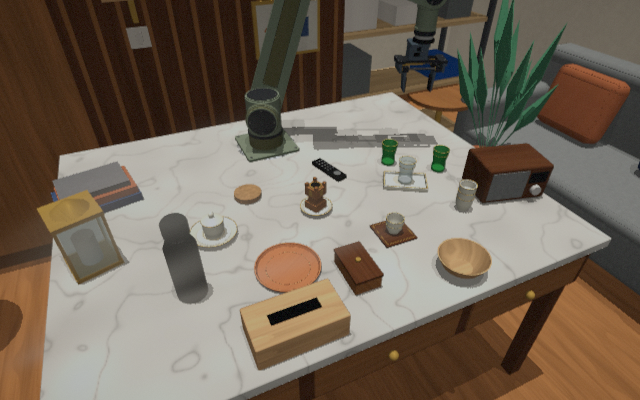

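View pics/top0.png

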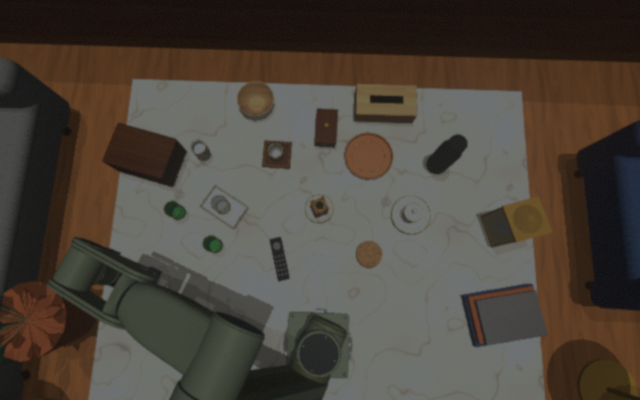

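The scene view shows the burner on the small saucer at (317,198), the sugar bowl on the large saucer at (214,230), the finjan on the square stand at (394,226), and the tea glass on the oblong dish at (406,172). The empty tray is at (289,267) and the flask at (184,258).

Things that could be mistaken for a piece:
- Tea glass: the green glasses at (389,152) and (440,158). I'm leaving both alone.
- Finjan: the nested stack at (466,193).
- Tray or saucers: the coaster at (248,194) and the wooden bowl at (464,258).

Next I'll take close crops and measure.

```bash
python3 - <<'E'
import cv2,numpy as np
t=cv2.imread("pics/top0.png");s=cv2.imread("pics/scene0.png")
def crop(im,x0,y0,w,h,f): return cv2.resize(im[y0:y0+h,x0:x0+w],None,fx=f,fy=f,interpolation=cv2.INTER_CUBIC)
a=crop(t,195,120,250,125,3.2)
a=cv2.convertScaleAbs(a,alpha=1.5)
cv2.imwrite("pics/c_top.png",a)
cv2.imwrite("pics/c_scene.png",crop(s,180,140,260,160,3))
E
```

```text
(no output)
```

View pics/c_top.png

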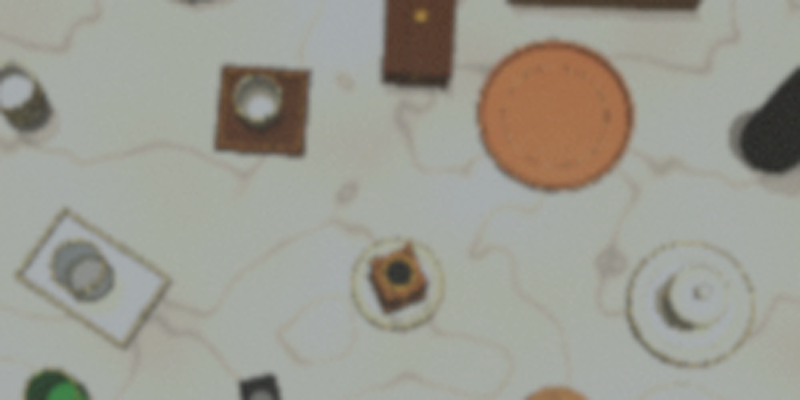

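View pics/c_scene.png

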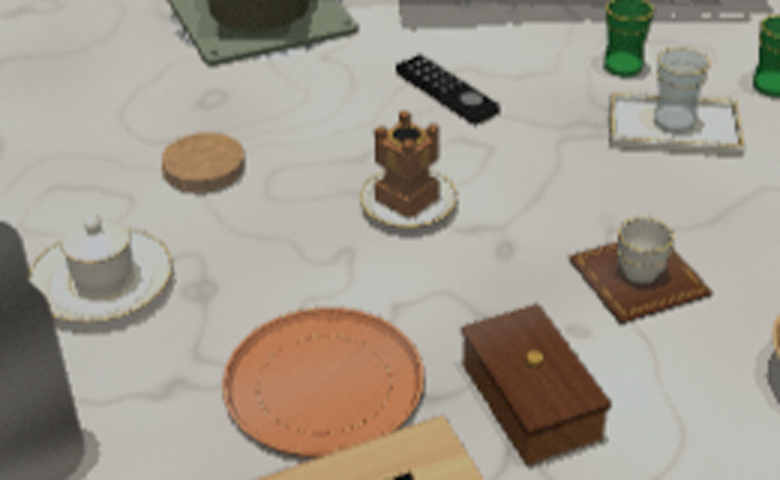

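```bash
cat > h.py <<'E'
import numpy as np,cv2
from workcell import env, grab_frame, camera_params
CP={n:camera_params(n) for n in("scene","top")}
def unp(n,u,v,z):
    c=CP[n];d=c["R"].T@np.linalg.solve(c["mtx"],[u,v,1.]);o=-c["R"].T@c["t"]
    return (o+d*(z-o[2])/d[2])[:2]
def proj(n,P):
    c=CP[n];q=(np.atleast_2d(P)@c["R"].T+c["t"])@c["mtx"].T
    return q[:,:2]/q[:,2:]
def circ(x,y,z,r):
    a=np.linspace(0,2*np.pi,60);return np.c_[x+r*np.cos(a),y+r*np.sin(a),0*a+z]
def rect(x,y,z,a,b,yaw):
    t=np.radians(yaw);R=np.array([[np.cos(t),-np.sin(t)],[np.sin(t),np.cos(t)]])
    p=np.array([[1,1],[-1,1],[-1,-1],[1,-1],[1,1]])*[a/2,b/2]@R.T+[x,y]
    return np.c_[p,np.full(5,z)]
def overlay(im,n,curves,x0,y0,w,h,f,out,gain=1.):
    a=cv2.resize(im[y0:y0+h,x0:x0+w],None,fx=f,fy=f,interpolation=cv2.INTER_CUBIC)
    a=cv2.convertScaleAbs(a,alpha=gain)
    for P,col in curves:
        q=(proj(n,P)-[x0,y0]+.5)*f-.5
        cv2.polylines(a,[np.round(q*8).astype(np.int32)],False,col,1,cv2.LINE_AA,3)
    cv2.imwrite(out,a)
E
python3 - <<'E'
from h import *
def T(X,Y,z): return unp("top",195+(X+.5)/3.2-.5,120+(Y+.5)/3.2-.5,z).round(1)
def S(X,Y,z): return unp("scene",180+(X+.5)/3-.5,140+(Y+.5)/3-.5,z).round(1)
print("tray T",T(555,115,12),"S",S(324,381,12))
print("ssaucer T",T(398,285,16),S(409,198,16))
print("lsaucer T",T(691,304,18),S(103,274,18))
print("stand corners T",[T(*p,8) for p in((221,66),(310,69),(303,155),(215,150))])
print("stand S",[S(*p,8) for p in((570,260),(650,228),(711,292),(623,318))])
print("dish T",[T(*p,16) for p in((67,209),(171,282),(126,347),(17,275))])
print("dish S",[S(*p,16) for p in((611,95),(740,99),(743,150),(610,145))])
print("finjan rim",T(257,101,56),S(645,236,56))
print("glass rim",T(89,273,92),S(682,61,92))
print("bowl lid",T(697,296,60),S(97,243,60),"knob",T(703,290,86),S(94,223,83))
print("burner pan",T(399,272,90),S(406,135,92))
E
```

```text
tray T [ 664.7 -161.5] S [ 671.1 -165.5]
ssaucer T [459.3  12.3] [465.3  10.6]
lsaucer T [ 449.  -312.2] [ 453.4 -312. ]
stand corners T [array([712.3, 225.6]), array([712.1, 122.1]), array([608.2, 125.4]), array([610.7, 226.4])]
stand S [array([615.4, 120.2]), array([606. , 221.3]), array([713.9, 221.1]), array([709.5, 123.5])]
dish T [array([533.4, 388.3]), array([453.8, 265.2]), array([379.2, 309.9]), array([455.7, 437.8])]
dish S [array([383.9, 310.2]), array([454.6, 444.4]), array([540.8, 385.1]), array([470.9, 255.2])]
finjan rim [655.1 176.5] [661.5 172.7]
glass rim [446.3 340.4] [454.1 350.9]
bowl lid [ 450.3 -308.8] [ 456.6 -311.9] knob [ 452.  -308.9] [ 455.  -310.7]
burner pan [459.3  12.6] [457.3  11.2]
```

```bash
cat > m.py <<'E'
from h import *
G=(0,255,0);M=(255,0,255);Y=(0,255,255)
def model(E):
    c=[]
    if 'tray' in E: c+=[(circ(*E['tray'],12,90),G)]
    if 'ss' in E: c+=[(circ(*E['ss'],16,52),G)]
    if 'ls' in E: c+=[(circ(*E['ls'],18,70),G)]
    if 'st' in E: c+=[(rect(*E['st'][:2],8,104,104,E['st'][2]),G)]
    if 'di' in E: c+=[(rect(*E['di'][:2],16,96,150,E['di'][2]),G)]
    if 'fi' in E: x,y,z=E['fi'];c+=[(circ(x,y,z+48,27),M),(circ(x,y,z,17),M)]
    if 'gl' in E: x,y,z=E['gl'];c+=[(circ(x,y,z+84,29),M),(circ(x,y,z,24),M)]
    if 'bo' in E: x,y,z=E['bo'];c+=[(circ(x,y,z+53,31.5),M),(circ(x,y,z+24,31),M),(circ(x,y,z+72,8),M)]
    if 'bu' in E: x,y,z,w=E['bu'];c+=[(rect(x,y,z+26,50,50,w),M),(rect(x,y,z+82,48,48,w),M),(rect(x,y,z,50,50,w),Y)]
    return c
CR={"top":(195,120,250,125,3.2,1.5),"scene":(180,140,260,160,3,1.)}
def show(E,tag,ims=None):
    for n in CR:
        im=ims[n] if ims else grab_frame(n)[:,:,::-1]
        x0,y0,w,h,f,g=CR[n];overlay(im,n,model(E),x0,y0,w,h,f,f"pics/{tag}_{n}.png",g)
E
python3 - <<'E'
from m import *
E=dict(tray=(667,-163),ss=(462,11.5),ls=(451,-312),st=(661,173,1),di=(457,349,31),fi=(658,174.5,8),gl=(450,346,8),bo=(453,-310,8),bu=(459,12,8,20))
show(E,"ov1",{n:cv2.imread(f"pics/{n}0.png") for n in("top","scene")})
E
```

```text
(no output)
```

View pics/ov1_top.png

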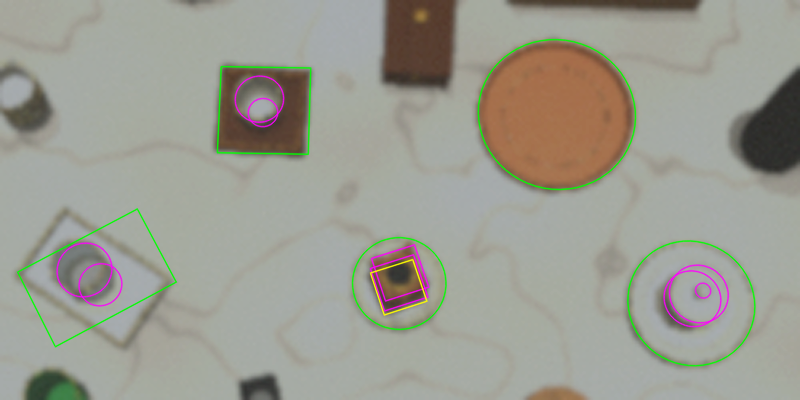

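View pics/ov1_scene.png

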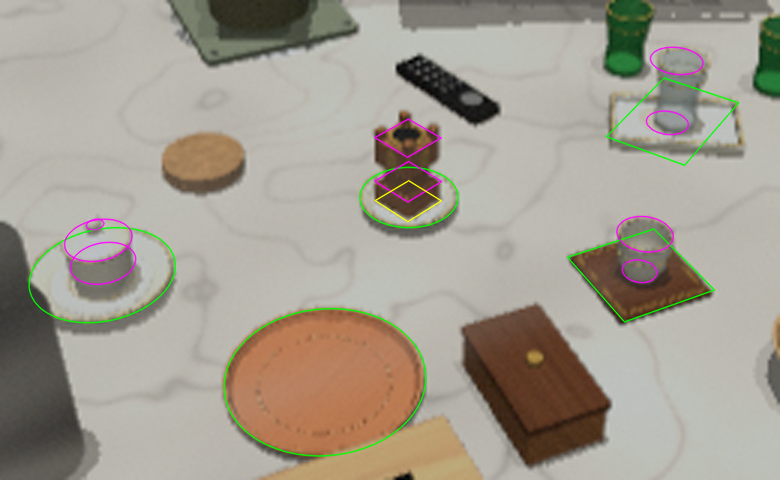

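```bash
cat > z.py <<'E'
from m import *
def zoom(E,keys,tag,ims,f=8,tile=(48,36)):
    rows=[]
    for n in("top","scene"):
        r=[]
        for k in keys:
            e=E[k];u,v=proj(n,[e[0],e[1],40])[0];w,h=tile
            x0,y0=int(u-w/2),int(v-h/2)
            overlay(ims[n],n,model(E),x0,y0,w,h,f,"/tmp/t.png",1.5 if n=="top" else 1.)
            a=cv2.imread("/tmp/t.png");overlay(ims[n],n,[],x0,y0,w,h,f,"/tmp/t.png",1.5 if n=="top" else 1.)
            r.append(np.vstack([a,cv2.imread("/tmp/t.png")]) if False else a)
        rows.append(np.hstack(r))
    a=np.vstack(rows);cv2.imwrite(f"pics/{tag}.png",a);print(a.shape)
E
python3 - <<'E'
from z import *
E=dict(tray=(667,-163),ss=(462,11.5),ls=(451,-312),st=(661,174,2),di=(458,348.5,-32),fi=(658,174.5,8),gl=(454,351,8),bo=(454,-310,8),bu=(457,11,8,24))
ims={n:cv2.imread(f"pics/{n}0.png") for n in("top","scene")}
zoom(E,["bu","gl"],"z1",ims)
zoom(E,["fi","bo"],"z2",ims)
E
```

```text
(576, 768, 3)
(576, 768, 3)
```

View pics/z1.png

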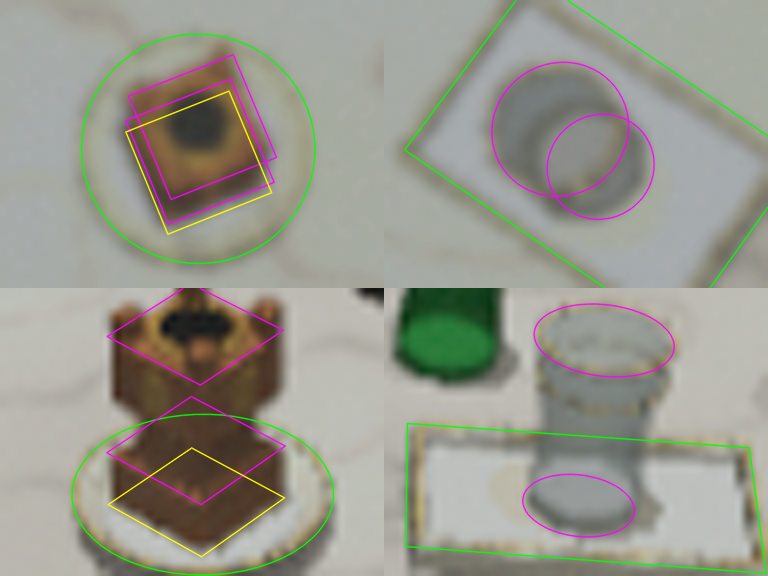

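View pics/z2.png

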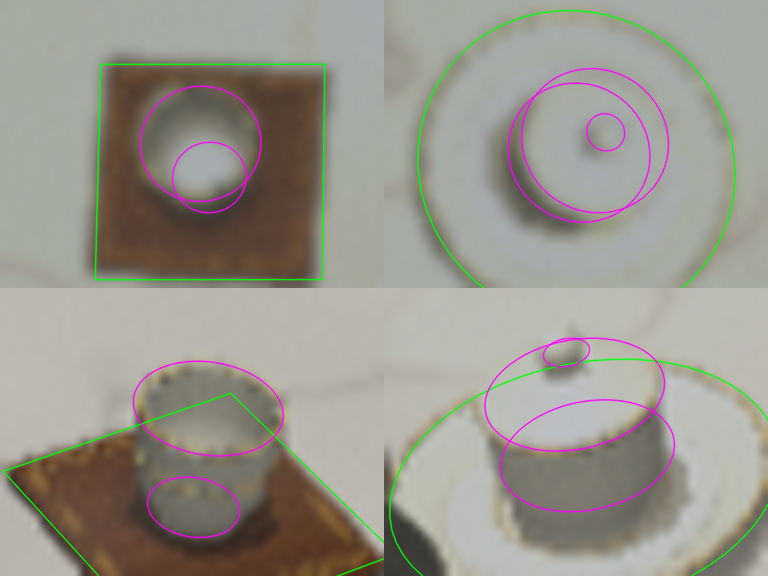

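```bash
cat > d.py <<'E'
import sys
from h import *
from scipy.spatial.transform import Rotation as Ro
# usage: d.py x y z yaw : move left, in tool axes after turning to yaw
def delta(x,y,z,yaw):
    s=env.state();R=Ro.from_euler("xyz",s["ee_rot"],degrees=True)
    Rt=Ro.from_euler("xyz",[180,0,yaw],degrees=True)
    rv=(R.inv()*Rt).as_rotvec(degrees=True)
    p=np.array([x,y,z])-s["ee_pos"]
    print("t",round(s["time_s"],2),"pos",s["ee_pos"].round(1),"rot",s["ee_rot"].round(1),"w",round(s["gripper_width"],1),"F",s["force"].round(1))
    print("turn",rv.round(2),"shift m: in target axes",(Rt.inv().apply(p)/1000).round(4)," in present axes",(R.inv().apply(p)/1000).round(4))
if __name__=="__main__": delta(*map(float,sys.argv[1:5]))
E
python3 - <<'E'
from h import *
print("flask",unp("scene",190,300,0),unp("scene",175,218,240),unp("top",437,166,0),unp("top",457,143,240))
print("green",unp("top",180,214,0),unp("top",217,246,0))
E
python3 d.py 457.5 11.5 185 114
```

```text
flask [ 664.83913083 -424.6221186 ] [ 638.69412215 -406.55975361] [ 637.27654239 -416.07200878] [ 639.61530696 -407.02976828]
green [425.43126429 511.41470218] [315.53951063 368.56965139]
t 0.1 pos [207.1 535.9 213.2] rot [-179.9   -0.   158.9] w 91.3 F [-0.4 -0.3 -0.1]
turn [-9.000e-02  3.000e-02  4.487e+01] shift m: in target axes [-0.5809  0.0154  0.0282]  in present axes [-0.4226 -0.3988  0.0288]
```

```bash
python3 -m creep '{"offset":[[0,0,0],[0,0,0],[0,0,0],[0,0,0],[0,0,0]],"rotation":[[0,0,9],[0,0,9],[0,0,9],[0,0,9],[0,0,8.9]]}' 0 30
python3 -m creep '{"offset":[[-0.058,0.0015,0],[-0.058,0.0015,0],[-0.058,0.0015,0],[-0.058,0.0015,0],[-0.058,0.0015,0]],"rotation":[[0,0,0],[0,0,0],[0,0,0],[0,0,0],[0,0,0]]}'
python3 d.py 457.5 11.5 185 114
```

```text
time_s: 0.72
ee_pos: [207.2, 536.1, 213.4]
ee_rot: [-180.0, 0.0, 113.7]
force: [0.8, -0.6, 0.2]
gripper_width: 91.3
time_s: 1.35
ee_pos: [332.3, 272.6, 213.8]
ee_rot: [180.0, 0.0, 114.0]
force: [0.5, 0.6, -1.3]
gripper_width: 91.5
t 1.35 pos [332.3 272.6 213.8] rot [180.   0. 114.] w 91.5 F [ 0.5  0.6 -1.3]
turn [0.   0.01 0.  ] shift m: in target axes [-0.2895  0.0082  0.0288]  in present axes [-0.2895  0.0082  0.0288]
```

```bash
python3 -m creep '{"offset":[[-0.058,0.0016,0.0056],[-0.058,0.0016,0.0056],[-0.058,0.0016,0.0056],[-0.058,0.0016,0.0056],[-0.0575,0.0018,0.0064]],"rotation":[[0,0,0],[0,0,0],[0,0,0],[0,0,0],[0,0,0]]}'
python3 d.py 457.5 11.5 55 114
python3 -c "
from h import *
cv2.imwrite('pics/s1.png',cv2.resize(grab_frame('scene')[100:260,220:460,::-1],None,fx=3,fy=3,interpolation=2))"
```

```text
time_s: 1.98
ee_pos: [457.5, 11.4, 184.9]
ee_rot: [180.0, -0.0, 113.9]
force: [0.2, 0.3, -0.3]
gripper_width: 91.5
t 1.98 pos [457.5  11.4 184.9] rot [180.   -0.  113.9] w 91.5 F [ 0.2  0.3 -0.3]
turn [ 0.02 -0.01 -0.05] shift m: in target axes [1.000e-04 1.000e-04 1.299e-01]  in present axes [1.000e-04 0.000e+00 1.299e-01]
```

View pics/s1.png

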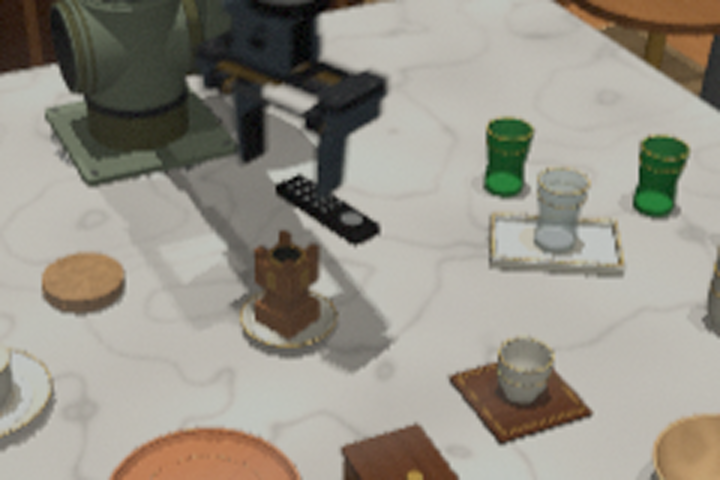

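The gripper is centred over the burner: the fingers are at crop columns 250 and 330, and the burner is at 287. Descending now.

```bash
python3 -m creep '{"offset":[[0,0,0.04],[0,0,0.04],[0,0,0.03],[0,0,0.012],[0,0,0.008]],"rotation":[[0,0,0],[0,0,0],[0,0,0],[0,0,0],[0,0,0]]}'
python3 -m creep '{"offset":[[0,0,0],[0,0,0],[0,0,0],[0,0,0],[0,0,0]],"rotation":[[0,0,0],[0,0,0],[0,0,0],[0,0,0],[0,0,0]]}' 0.4 15
python3 -m creep '{"offset":[[0,0,0],[0,0,0],[0,0,0]],"rotation":[[0,0,0],[0,0,0],[0,0,0]]}' 1 15
```

```text
time_s: 2.65
ee_pos: [457.3, 13.4, 55.0]
ee_rot: [180.0, 0.0, 114.0]
force: [-0.8, -0.6, 0.7]
gripper_width: 91.2
time_s: 3.28
ee_pos: [457.1, 13.2, 55.3]
ee_rot: [180.0, 0.0, 114.0]
force: [0.9, 0.6, -0.9]
gripper_width: 54.9
time_s: 3.65
ee_pos: [457.0, 13.2, 55.2]
ee_rot: [180.0, -0.0, 114.0]
force: [-1.0, -0.2, 1.2]
gripper_width: 48.0
```

```bash
python3 -m creep '{"offset":[[0,0,-0.01],[0,0,-0.025],[0,0,-0.03],[0,0,-0.03],[0,0,-0.02]],"rotation":[[0,0,0],[0,0,0],[0,0,0],[0,0,0],[0,0,0]]}' 1 25
python3 d.py 667 -163 170 114
```

```text
time_s: 4.28
ee_pos: [457.3, 13.2, 171.9]
ee_rot: [179.9, 0.0, 114.0]
force: [-0.4, -0.1, -3.1]
gripper_width: 47.9
t 4.28 pos [457.3  13.2 171.9] rot [179.9   0.  114. ] w 47.9 F [-0.4 -0.1 -3.1]
turn [ 0.09  0.04 -0.03] shift m: in target axes [-0.2463  0.1199  0.0019]  in present axes [-0.2462  0.12    0.0022]
```

```bash
python3 -m creep '{"offset":[[-0.025,0.012,0],[-0.045,0.022,0],[-0.05,0.0245,0],[-0.05,0.0245,0],[-0.045,0.022,0]],"rotation":[[0,0,0],[0,0,0],[0,0,0],[0,0,0],[0,0,0]]}'
python3 -m creep '{"offset":[[-0.025,0.012,0],[-0.006,0.003,0],[0,0,0.04],[0,0,0.035]],"rotation":[[0,0,0],[0,0,0],[0,0,0],[0,0,0]]}'
python3 d.py 667 -163 51 114
```

```text
time_s: 4.9
ee_pos: [641.4, -141.9, 170.1]
ee_rot: [-180.0, -0.0, 113.9]
force: [-0.0, 0.3, -2.2]
gripper_width: 47.8
time_s: 5.4
ee_pos: [665.7, -162.0, 94.5]
ee_rot: [-180.0, -0.1, 114.0]
force: [-0.6, 0.4, -2.3]
gripper_width: 47.7
t 5.4 pos [ 665.7 -162.    94.5] rot [-1.80e+02 -1.00e-01  1.14e+02] w 47.7 F [-0.6  0.4 -2.3]
turn [-0.03 -0.06 -0.01] shift m: in target axes [-0.0015  0.0008  0.0435]  in present axes [-0.0015  0.0009  0.0435]
```

```bash
python3 -m creep '{"offset":[[0,0,0.022],[0,0,0.014],[0,0,0.004],[0,0,0.002],[0,0,0.001]],"rotation":[[0,0,0],[0,0,0],[0,0,0],[0,0,0],[0,0,0]]}'
python3 -m creep '{"offset":[[0,0,0],[0,0,0]],"rotation":[[0,0,0],[0,0,0]]}'
```

```text
time_s: 6.02
ee_pos: [667.2, -162.9, 53.1]
ee_rot: [179.9, 0.1, 114.0]
force: [-0.5, 0.3, -2.2]
gripper_width: 48.3
time_s: 6.28
ee_pos: [666.9, -162.9, 52.6]
ee_rot: [180.0, 0.0, 114.0]
force: [0.8, -0.2, -1.9]
gripper_width: 47.9
```

```bash
python3 -m creep '{"offset":[[0,0,0.001],[0,0,0.001],[0,0,0]],"rotation":[[0,0,0],[0,0,0],[0,0,0]]}'

```

```text
time_s: 6.65
ee_pos: [666.8, -162.9, 51.2]
ee_rot: [180.0, 0.0, 114.0]
force: [-2.9, -0.1, 5.0]
gripper_width: 48.1
```

```bash
python3 -m creep '{"offset":[[0,0,0],[0,0,0],[0,0,0]],"rotation":[[0,0,0],[0,0,0],[0,0,0]]}' 0.2
python3 -m creep '{"offset":[[0,0,-0.02],[0,0,-0.04],[0,0,-0.04],[0,0,-0.02],[0,0,0]],"rotation":[[0,0,0],[0,0,0],[0,0,-10],[0,0,-10],[0,0,-4]]}' 0
python3 d.py 658.5 174.5 150 90
```

```text
time_s: 7.02
ee_pos: [666.7, -162.8, 49.8]
ee_rot: [-180.0, -0.0, 114.0]
force: [0.6, 0.1, -0.2]
gripper_width: 72.4
time_s: 7.65
ee_pos: [667.9, -163.1, 172.6]
ee_rot: [179.9, 0.2, 138.1]
force: [0.3, -0.0, -0.2]
gripper_width: 91.3
t 7.65 pos [ 667.9 -163.1  172.6] rot [179.9   0.2 138.1] w 91.3 F [ 0.3 -0.  -0.2]
turn [ 0.22  0.17 48.13] shift m: in target axes [ 0.3376 -0.0094  0.0226]  in present axes [0.2324 0.2452 0.0222]
```

Wrong turn direction, so I'll turn by +48. Then across to the finjan.

```bash
python3 -m creep '{"offset":[[0,0,0],[0,0,0],[0,0,0],[0,0,0],[0,0,0]],"rotation":[[0,0,9.6],[0,0,9.6],[0,0,9.6],[0,0,9.6],[0,0,9.7]]}'
python3 -m creep '{"offset":[[0.06,-0.0016,0],[0.06,-0.0016,0],[0.06,-0.0016,0],[0.06,-0.0016,0.005],[0.06,-0.0016,0.01]],"rotation":[[0,0,0],[0,0,0],[0,0,0],[0,0,0],[0,0,0]]}'
python3 -c "
from h import *
for n in('scene','top'): cv2.imwrite('pics/%s2.png'%n,grab_frame(n)[:,:,::-1])"
python3 d.py 658.5 174.5 24 90
```

```text
time_s: 8.28
ee_pos: [666.6, -162.8, 169.8]
ee_rot: [-180.0, -0.0, 89.6]
force: [0.4, 0.3, 0.4]
gripper_width: 91.0
time_s: 8.9
ee_pos: [659.5, 139.2, 155.4]
ee_rot: [179.9, -0.0, 89.9]
force: [0.7, -0.3, -0.7]
gripper_width: 91.7
t 9.0 pos [658.  143.3 153.6] rot [-1.799e+02 -1.000e-01  9.020e+01] w 91.4 F [ 0.  -0.8 -0.1]
turn [-0.14 -0.13  0.22] shift m: in target axes [0.0312 0.0005 0.1296]  in present axes [0.0309 0.0009 0.1297]
```

View pics/scene2.png

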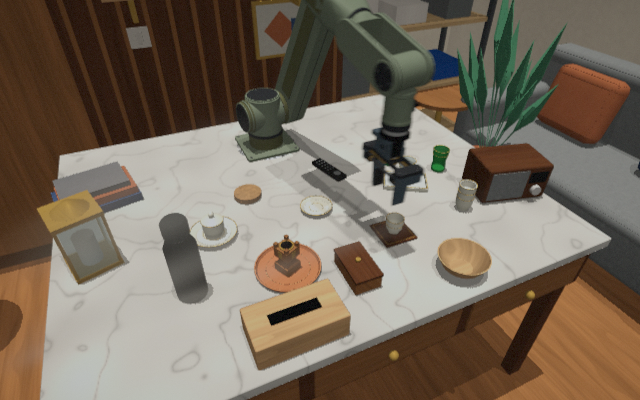

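The burner now stands upright on the tray at (288,258), and the small saucer at (317,206) is empty. The jaws are nearing the finjan at (394,224).

```bash
python3 -m creep '{"offset":[[0.02,0,0],[0.0112,0.0004,0.02],[0,0,0.04],[0,0,0.04],[0,0,0.02]],"rotation":[[0,0,0],[0,0,0],[0,0,0],[0,0,0],[0,0,0]]}'
python3 d.py 658.5 174.5 24 90
python3 -c "
from h import *
for n in('scene','top'): cv2.imwrite('pics/%s3.png'%n,grab_frame(n)[:,:,::-1])
a=cv2.imread('pics/scene3.png');cv2.imwrite('pics/s3c.png',cv2.resize(a[150:270,330:490],None,fx=5,fy=5,interpolation=2))"
```

```text
time_s: 9.62
ee_pos: [659.0, 167.3, 32.9]
ee_rot: [-179.8, 0.0, 89.8]
force: [-0.0, 0.2, 0.5]
gripper_width: 91.4
t 9.62 pos [659.  167.3  32.9] rot [-179.8    0.    89.8] w 91.4 F [-0.   0.2  0.5]
turn [-0.17  0.04 -0.23] shift m: in target axes [ 0.0072 -0.0005  0.0089]  in present axes [ 0.0072 -0.0005  0.0089]
```

View pics/s3c.png

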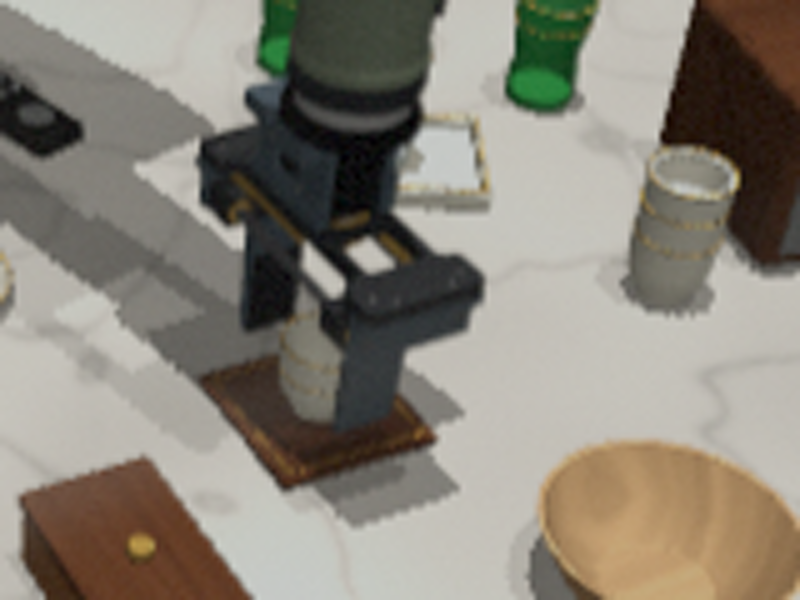

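The jaws straddle the cup, with the cup at crop (310,365). I still need 7 mm in y and 9 mm down.

```bash
python3 -m creep '{"offset":[[0.0036,0,0],[0.0036,-0.0005,0.003],[0,0,0.003],[0,0,0.003],[0,0,0]],"rotation":[[0,0,0],[0,0,0],[0,0,0],[0,0,0],[0,0,0]]}' 0
python3 -m creep '{"offset":[[0,0,0],[0,0,0],[0,0,0],[0,0,0],[0,0,0]],"rotation":[[0,0,0],[0,0,0],[0,0,0],[0,0,0],[0,0,0]]}' 0.35 8
python3 -m creep '{"offset":[[0,0,0],[0,0,0],[0,0,0],[0,0,0],[0,0,0]],"rotation":[[0,0,0],[0,0,0],[0,0,0],[0,0,0],[0,0,0]]}' 1 8
```

```text
time_s: 10.35
ee_pos: [659.1, 175.5, 25.9]
ee_rot: [-180.0, 0.0, 89.9]
force: [0.4, -0.6, 0.7]
gripper_width: 91.3
time_s: 10.98
ee_pos: [659.3, 175.6, 26.2]
ee_rot: [180.0, -0.0, 89.9]
force: [-0.8, 0.5, 0.3]
gripper_width: 59.7
time_s: 11.6
ee_pos: [659.4, 175.6, 26.2]
ee_rot: [180.0, -0.0, 89.9]
force: [0.8, 0.5, -0.1]
gripper_width: 53.5
```

```bash
python3 -m creep '{"offset":[[0,0,-0.01],[0,0,-0.02],[0,0,-0.03],[0,0,-0.02],[0,0,-0.005]],"rotation":[[0,0,0],[0,0,0],[0,0,0],[0,0,0],[0,0,0]]}' 1 12
python3 d.py 462 11.5 110 90
python3 - <<'E'
from z import *
E=dict(ss=(462,11.5),bu=(667,-163,4,24),tray=(667,-163),st=(661,174.5,3))
ims={n:grab_frame(n)[:,:,::-1].copy() for n in("top","scene")}
for n in ims: cv2.imwrite(f"pics/{n}4.png",ims[n])
zoom(E,["ss","bu"],"z4",ims)
zoom(E,["st","tray"],"z4b",ims)
E
```

```text
time_s: 12.22
ee_pos: [660.1, 175.8, 113.3]
ee_rot: [179.8, -0.1, 89.9]
force: [-0.8, -0.2, -0.5]
gripper_width: 53.5
t 12.22 pos [660.1 175.8 113.3] rot [ 1.798e+02 -1.000e-01  8.990e+01] w 53.5 F [-0.8 -0.2 -0.5]
turn [ 0.19 -0.05 -0.13] shift m: in target axes [-0.1643 -0.1981  0.0033]  in present axes [-0.1648 -0.1978  0.0025]
(576, 768, 3)
(576, 768, 3)
```

View pics/z4.png

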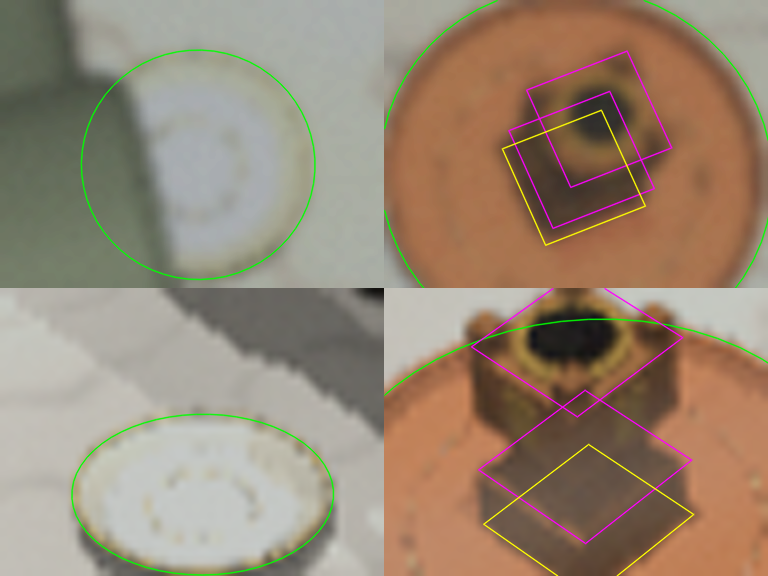

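View pics/z4b.png

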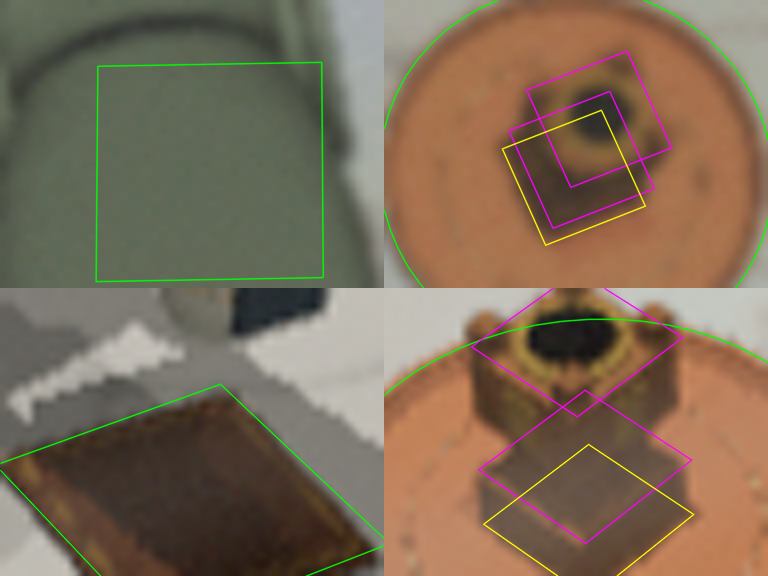

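Saucer outline (462, 12) fits in both views. The finjan goes there.

```bash
python3 -m creep '{"offset":[[-0.02,-0.024,0],[-0.036,-0.0435,0],[-0.036,-0.0435,0],[-0.036,-0.0435,0],[-0.02,-0.024,0]],"rotation":[[0,0,0],[0,0,0],[0,0,0],[0,0,0],[0,0,0]]}'
python3 -m creep '{"offset":[[-0.008,-0.01,0],[-0.006,-0.007,0],[0,0,0],[0,0,0.02],[0,0,0.02]],"rotation":[[0,0,0],[0,0,0],[0,0,0],[0,0,0],[0,0,0]]}'
python3 d.py 462 12 27 90
python3 - <<'E'
from z import *
ims={n:cv2.imread(f"pics/{n}0.png") for n in("top","scene")}
zoom(dict(st=(660.5,174,-2),di=(458,348.5,-32)),["st","di"],"z5",ims)
E
```

```text
time_s: 12.95
ee_pos: [477.0, 26.7, 110.0]
ee_rot: [-179.8, 0.0, 89.8]
force: [0.7, -0.1, -0.8]
gripper_width: 53.0
time_s: 13.58
ee_pos: [464.9, 14.7, 70.7]
ee_rot: [179.9, -0.0, 89.9]
force: [-0.2, -0.8, -1.4]
gripper_width: 53.4
t 13.57 pos [464.9  14.7  70.7] rot [179.9  -0.   89.9] w 53.4 F [-0.2 -0.8 -1.4]
turn [ 0.1  -0.02 -0.09] shift m: in target axes [-0.0027 -0.0029  0.0437]  in present axes [-0.0027 -0.003   0.0437]
(576, 768, 3)
```

View pics/z5.png

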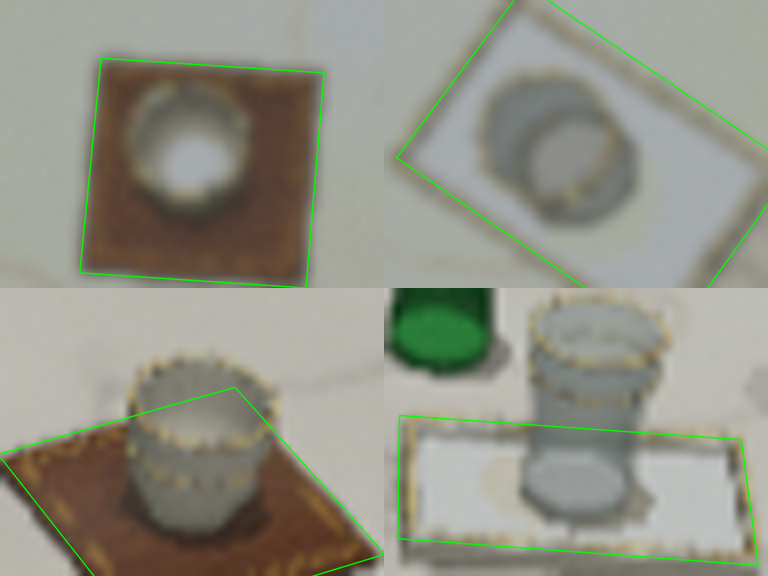

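```bash
python3 -m creep '{"offset":[[-0.0027,-0.003,0.015],[0,0,0.016],[0,0,0.008],[0,0,0.002],[0,0,0]],"rotation":[[0,0,0],[0,0,0],[0,0,0],[0,0,0],[0,0,0]]}'
python3 -m creep '{"offset":[[0,0,0.001],[0,0,0.001],[0,0,0]],"rotation":[[0,0,0],[0,0,0],[0,0,0]]}'
```

```text
time_s: 14.2
ee_pos: [461.0, 11.5, 30.4]
ee_rot: [180.0, -0.0, 89.9]
force: [0.5, 0.7, -0.1]
gripper_width: 53.2
time_s: 14.58
ee_pos: [460.5, 11.3, 28.3]
ee_rot: [180.0, -0.0, 89.9]
force: [0.8, 0.3, -0.5]
gripper_width: 53.6
```

```bash
python3 -m creep '{"offset":[[0,0,0.001],[0,0,0.001],[0,0,0]],"rotation":[[0,0,0],[0,0,0],[0,0,0]]}'
```

```text
time_s: 14.95
ee_pos: [460.5, 11.3, 26.1]
ee_rot: [180.0, -0.0, 89.9]
force: [-0.2, 0.4, -0.0]
gripper_width: 53.4
```

```bash
python3 -m creep '{"offset":[[0,0,0.0008],[0,0,0]],"rotation":[[0,0,0],[0,0,0]]}'
```

```text
time_s: 15.2
ee_pos: [460.6, 11.3, 26.0]
ee_rot: [180.0, -0.0, 89.9]
force: [-1.4, 0.9, 6.5]
gripper_width: 53.5
```

Contact at 6.5 N. Release, rise, and look.

```bash
python3 -m creep '{"offset":[[0,0,0],[0,0,0],[0,0,0],[0,0,0]],"rotation":[[0,0,0],[0,0,0],[0,0,0],[0,0,0]]}' 0.2
python3 -m creep '{"offset":[[0,0,-0.02],[0,0,-0.04],[0,0,-0.05],[0,0,-0.03],[0,0,-0.01]],"rotation":[[0,0,0],[0,0,0],[0,0,0],[0,0,0],[0,0,0]]}' 0
python3 d.py 667 -163 175 114
```

```text
time_s: 15.7
ee_pos: [460.4, 11.4, 25.2]
ee_rot: [-180.0, -0.0, 89.9]
force: [-0.0, 0.3, -0.4]
gripper_width: 72.8
time_s: 16.32
ee_pos: [461.3, 11.3, 177.0]
ee_rot: [179.8, -0.0, 89.9]
force: [0.4, -0.5, -0.9]
gripper_width: 91.1
t 16.32 pos [461.3  11.3 177. ] rot [179.8  -0.   89.9] w 91.1 F [ 0.4 -0.5 -0.9]
turn [  0.2    0.04 -24.13] shift m: in target axes [-0.2429  0.117   0.002 ]  in present axes [-0.1739  0.2061  0.0027]
```

```bash
python3 -m creep '{"offset":[[-0.0348,0.0412,0],[-0.0348,0.0412,0],[-0.0348,0.0412,0],[-0.0348,0.0412,0],[-0.0348,0.0412,0]],"rotation":[[0,0,0],[0,0,0],[0,0,0],[0,0,0],[0,0,0]]}'
python3 -m creep '{"offset":[[0,0,0],[0,0,0],[0,0,0],[0,0,0]],"rotation":[[0,0,-8],[0,0,-8],[0,0,-8],[0,0,0]]}'
python3 d.py 667 -163 51 114
python3 - <<'E'
from z import *
ims={n:grab_frame(n)[:,:,::-1].copy() for n in("top","scene")}
for n in ims: cv2.imwrite(f"pics/{n}6.png",ims[n])
zoom(dict(ss=(462,12),fi=(461.5,12,8),bu=(667,-163,4,24),tray=(667,-163)),["ss","bu"],"z6",ims)
E
```

```text
time_s: 16.95
ee_pos: [666.6, -164.2, 173.2]
ee_rot: [-179.8, -0.1, 89.9]
force: [0.8, 0.6, 1.1]
gripper_width: 91.1
time_s: 17.45
ee_pos: [665.4, -163.0, 173.4]
ee_rot: [-179.9, -0.1, 113.8]
force: [0.3, 0.1, 0.1]
gripper_width: 91.1
t 17.45 pos [ 665.4 -163.   173.4] rot [-1.799e+02 -1.000e-01  1.138e+02] w 91.1 F [0.3 0.1 0.1]
turn [-0.14 -0.12 -0.23] shift m: in target axes [-0.0006  0.0015  0.1224]  in present axes [-0.0009  0.0018  0.1224]
(576, 768, 3)
```

View pics/z6.png

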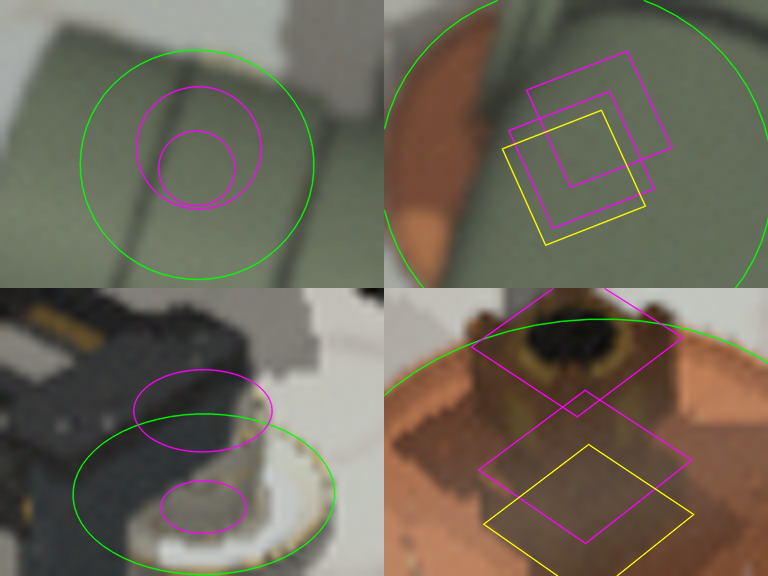

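```bash
python3 -m creep '{"offset":[[0,0.0015,0.03],[0,0,0.04],[0,0,0.035],[0,0,0.014],[0,0,0]],"rotation":[[0,0,0],[0,0,0],[0,0,0],[0,0,0],[0,0,0]]}'
python3 -m creep '{"offset":[[0,0,0],[0,0,0],[0,0,0],[0,0,0],[0,0,0]],"rotation":[[0,0,0],[0,0,0],[0,0,0],[0,0,0],[0,0,0]]}' 0.4 15
python3 -m creep '{"offset":[[0,0,0],[0,0,0],[0,0,0]],"rotation":[[0,0,0],[0,0,0],[0,0,0]]}' 1 20
```

```text
time_s: 18.18
ee_pos: [667.1, -162.4, 55.6]
ee_rot: [-179.9, -0.1, 113.8]
force: [0.6, -0.3, 0.5]
gripper_width: 91.2
time_s: 18.8
ee_pos: [667.5, -162.5, 56.5]
ee_rot: [180.0, 0.0, 113.9]
force: [0.7, 0.9, -0.0]
gripper_width: 54.8
time_s: 19.18
ee_pos: [667.3, -162.5, 56.3]
ee_rot: [-180.0, -0.0, 113.9]
force: [-0.6, 0.4, 0.2]
gripper_width: 47.8
```

```bash
python3 -m creep '{"offset":[[0,0,-0.01],[0,0,-0.025],[0,0,-0.03],[0,0,-0.03],[0,0,-0.02]],"rotation":[[0,0,0],[0,0,0],[0,0,0],[0,0,0],[0,0,0]]}' 1 25
python3 -m creep '{"offset":[[0,0,0],[0,0,0],[0,0,0],[0,0,0]],"rotation":[[0,0,7],[0,0,9],[0,0,8],[0,0,2]]}'
python3 d.py 660.5 174 172 88
```

```text
time_s: 19.8
ee_pos: [667.9, -162.6, 173.4]
ee_rot: [179.9, 0.1, 113.9]
force: [0.5, -0.2, -3.1]
gripper_width: 47.8
time_s: 20.3
ee_pos: [667.3, -162.5, 171.5]
ee_rot: [-180.0, -0.0, 87.9]
force: [0.5, -0.6, -2.8]
gripper_width: 47.8
t 20.3 pos [ 667.3 -162.5  171.5] rot [-180.    -0.    87.9] w 47.8 F [ 0.5 -0.6 -2.8]
turn [-0.   -0.01 -0.14] shift m: in target axes [ 0.3361 -0.0186 -0.0005]  in present axes [ 0.336  -0.0194 -0.0005]
```

```bash
python3 -m creep '{"offset":[[0.03,-0.0017,0],[0.05,-0.0028,0],[0.06,-0.0033,0],[0.06,-0.0033,0],[0.055,-0.003,0]],"rotation":[[0,0,0],[0,0,0],[0,0,0],[0,0,0],[0,0,0]]}'
python3 -m creep '{"offset":[[0.04,-0.0022,0],[0.025,-0.0014,0],[0.012,-0.0006,0],[0.004,0,0.02],[0,0,0.03]],"rotation":[[0,0,0],[0,0,0],[0,0,0],[0,0,0],[0,0,0]]}'
python3 d.py 660.5 174 60 88
python3 - <<'E'
from z import *
s=env.state();p=s["ee_pos"]
ims={n:grab_frame(n)[:,:,::-1].copy() for n in("top","scene")}
for n in ims: cv2.imwrite(f"pics/{n}7.png",ims[n])
E=dict(st=(660.5,174,-2),bu=(p[0],p[1],p[2]-52.3,-2),ss=(462,12),fi=(461.5,12,8))
zoom(E,["bu","ss"],"z7",ims,tile=(48,48),f=6)
E
```

```text
time_s: 20.92
ee_pos: [662.6, 94.9, 171.6]
ee_rot: [180.0, -0.0, 88.0]
force: [1.5, -0.4, -2.7]
gripper_width: 47.9
time_s: 21.55
ee_pos: [662.8, 173.2, 122.0]
ee_rot: [179.8, -0.0, 87.9]
force: [0.5, 0.2, -3.0]
gripper_width: 47.9
t 21.55 pos [662.8 173.2 122. ] rot [179.8  -0.   87.9] w 47.9 F [ 0.5  0.2 -3. ]
turn [ 0.18 -0.01 -0.15] shift m: in target axes [ 0.0008 -0.0023  0.062 ]  in present axes [ 0.0007 -0.0025  0.062 ]
(576, 576, 3)
```

View pics/z7.png

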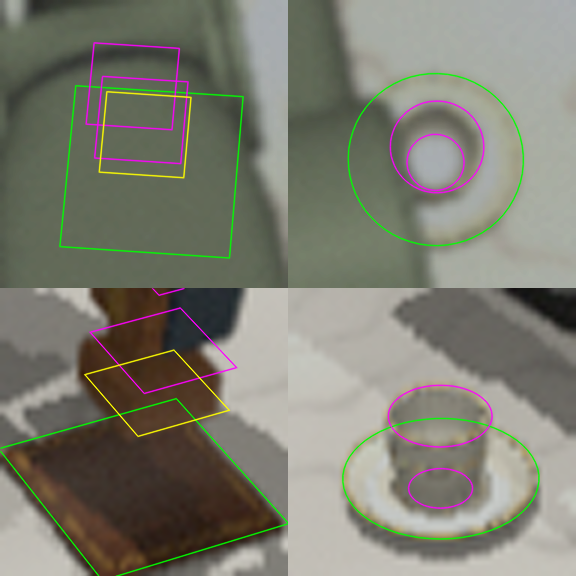

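The finjan is well centred in its saucer, with outlines matching in both views. The held burner appears about 1.5 px (roughly 4 mm) toward −y of the tool centre, so I'll place it with that allowance.

```bash
python3 -m creep '{"offset":[[0.0038,-0.0023,0.015],[0,0,0.02],[0,0,0.015],[0,0,0.007],[0,0,0.002]],"rotation":[[0,0,0],[0,0,0],[0,0,0],[0,0,0],[0,0,0]]}'
python3 -m creep '{"offset":[[0,0,0],[0,0,0]],"rotation":[[0,0,0],[0,0,0]]}'
```

```text
time_s: 22.28
ee_pos: [659.6, 177.8, 62.3]
ee_rot: [180.0, -0.0, 87.9]
force: [0.4, 0.0, -2.7]
gripper_width: 47.8
time_s: 22.52
ee_pos: [659.9, 178.0, 63.1]
ee_rot: [179.9, -0.0, 87.9]
force: [0.3, 0.1, -2.6]
gripper_width: 48.0
```

```bash
python3 -m creep '{"offset":[[0,0,0.001],[0,0,0.0005],[0,0,0]],"rotation":[[0,0,0],[0,0,0],[0,0,0]]}'
python3 -m creep '{"offset":[[0,0,0.0008],[0,0,0.0004],[0,0,0]],"rotation":[[0,0,0],[0,0,0],[0,0,0]]}'
python3 - <<'E'
from z import *
s=env.state();p=s["ee_pos"]
ims={n:grab_frame(n)[:,:,::-1].copy() for n in("top","scene")}
E=dict(st=(660.5,174,-2),bu=(660.5,174,8,-2))
zoom(E,["bu"],"z8",ims,tile=(60,48),f=6)
E
```

```text
time_s: 22.9
ee_pos: [659.4, 177.8, 60.8]
ee_rot: [-180.0, -0.0, 87.9]
force: [0.4, 0.7, -2.1]
gripper_width: 48.2
time_s: 23.28
ee_pos: [659.6, 177.9, 60.3]
ee_rot: [180.0, -0.0, 87.9]
force: [-1.3, -0.0, 1.4]
gripper_width: 47.6
(576, 360, 3)
```

View pics/z8.png

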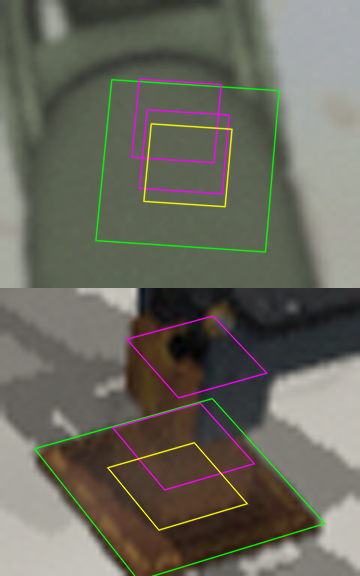

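Contact felt. Releasing.

```bash
python3 -m creep '{"offset":[[0,0,0],[0,0,0],[0,0,0]],"rotation":[[0,0,0],[0,0,0],[0,0,0]]}' 0.2
python3 -m creep '{"offset":[[0,0,-0.02],[0,0,-0.04],[0,0,-0.04],[0,0,-0.02],[0,0,0]],"rotation":[[0,0,0],[0,0,0],[0,0,0],[0,0,0],[0,0,0]]}' 0
python3 d.py 454 -310 180 90
```

```text
time_s: 23.75
ee_pos: [659.5, 177.8, 59.4]
ee_rot: [-180.0, -0.0, 87.9]
force: [0.7, -0.3, 0.6]
gripper_width: 72.4
time_s: 24.38
ee_pos: [660.5, 178.1, 181.6]
ee_rot: [179.8, -0.1, 87.9]
force: [0.1, -0.8, -0.4]
gripper_width: 90.9
t 24.38 pos [660.5 178.1 181.6] rot [ 1.798e+02 -1.000e-01  8.790e+01] w 90.9 F [ 0.1 -0.8 -0.4]
turn [ 0.23 -0.07 -2.13] shift m: in target axes [-0.4881 -0.2065  0.0016]  in present axes [-4.954e-01 -1.882e-01  2.000e-04]
```

```bash
python3 -m creep '{"offset":[[0,-0.04,0],[-0.054,-0.0185,0],[-0.054,-0.0185,0],[-0.054,-0.0185,0],[-0.054,-0.0185,0]],"rotation":[[0,0,-2.1],[0,0,0],[0,0,0],[0,0,0],[0,0,0]]}'
python3 -m creep '{"offset":[[-0.054,-0.0185,0],[-0.054,-0.0185,0],[-0.054,-0.0185,0],[-0.054,-0.0185,0],[-0.05,-0.0185,0]],"rotation":[[0,0,0],[0,0,0],[0,0,0],[0,0,0],[0,0,0]]}'
python3 -m creep '{"offset":[[0,0,0]],"rotation":[[0,0,0]]}'
python3 d.py 454 -310 24 90
python3 - <<'E'
from z import *
ims={n:grab_frame(n)[:,:,::-1].copy() for n in("top","scene")}
for n in ims: cv2.imwrite(f"pics/{n}9.png",ims[n])
E=dict(st=(660.5,174,-2),bu=(660.5,174,8,-2),bo=(454,-310,8),ls=(451,-312))
zoom(E,["bu","bo"],"z9",ims,tile=(60,48),f=6)
E
```

```text
time_s: 25.0
ee_pos: [543.8, -38.1, 178.0]
ee_rot: [-179.9, -0.0, 90.0]
force: [0.2, -0.0, 0.7]
gripper_width: 90.9
time_s: 25.62
ee_pos: [451.3, -304.0, 178.0]
ee_rot: [-179.9, -0.1, 89.9]
force: [0.4, -0.0, 0.2]
gripper_width: 91.2
time_s: 25.75
ee_pos: [450.8, -305.1, 177.9]
ee_rot: [-179.9, -0.1, 89.7]
force: [-0.0, -0.5, 1.1]
gripper_width: 91.3
t 25.75 pos [ 450.8 -305.1  177.9] rot [-1.799e+02 -1.000e-01  8.970e+01] w 91.3 F [-0.  -0.5  1.1]
turn [-0.13 -0.05 -0.32] shift m: in target axes [-0.0049  0.0032  0.1539]  in present axes [-0.005   0.0035  0.1539]
(576, 720, 3)
```

View pics/z9.png

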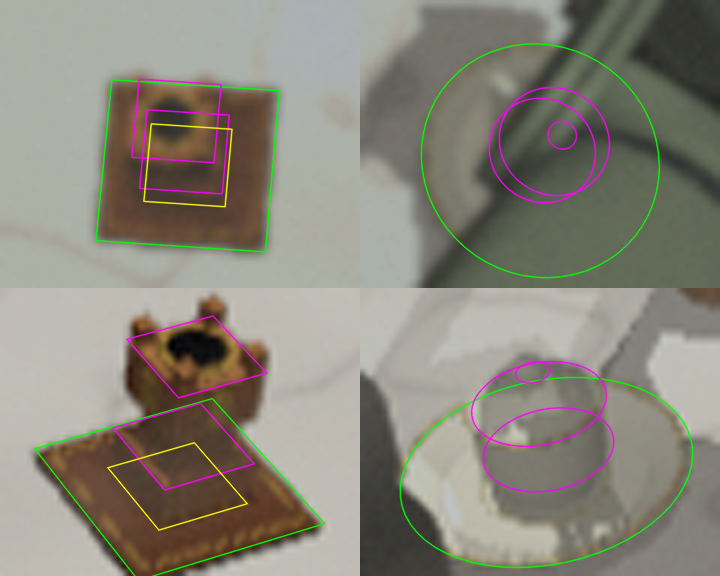

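```bash
python3 - <<'E'
from z import *
def px(n,e,X,Y,w=60,h=48,f=6):
    u,v=proj(n,[e[0],e[1],40])[0];x0,y0=int(u-w/2),int(v-h/2)
    return x0+(X+.5)/f-.5,y0+(Y+.5)/f-.5
e=(660.5,174)
for z in(84,88,92):
    print(z,unp("top",*px("top",e,170,120),z),unp("scene",*px("scene",e,196,348-288),z))
# refine dark pan centroid in scene
for n in("top","scene"):
    im=cv2.imread(f"pics/{n}9.png").astype(int);u,v=map(int,proj(n,[660,174,88])[0])
    p=im[v-8:v+9,u-8:u+9].sum(2);th=np.sort(p.ravel())[40];ys,xs=np.where(p<=min(th,110 if n=="scene" else th))
    print(n,th,len(xs),xs.mean()+u-8,ys.mean()+v-8)
E
```

```text
84 [662.61072976 178.23061418] [649.4701362 182.1805778]
88 [661.22315503 177.80305243] [653.57796922 178.95569126]
92 [659.8355803  177.37549068] [657.68580224 175.73080472]
top 127 42 273.6666666666667 148.07142857142858
scene 118 38 396.5 207.3684210526316
```

The burner fits the stand at about (659, 176), which is within 3 mm, with its sides in line. Next is the sugar bowl, which goes to the tray.

```bash
python3 -m creep '{"offset":[[-0.004,0.0032,0.03],[0,0,0.04],[0,0,0.04],[0,0,0.025],[0,0,0.01]],"rotation":[[0,0,0],[0,0,0],[0,0,0],[0,0,0],[0,0,0]]}'
python3 -m creep '{"offset":[[0,0,0]],"rotation":[[0,0,0]]}'
python3 d.py 454 -309 23 90
python3 -c "
from h import *
a=grab_frame('scene')[:,:,::-1];cv2.imwrite('pics/s10.png',cv2.resize(a[160:280,150:290],None,fx=5,fy=5,interpolation=2))"
```

```text
time_s: 26.48
ee_pos: [455.5, -304.3, 32.8]
ee_rot: [-179.8, -0.1, 90.1]
force: [-0.2, -0.8, 1.2]
gripper_width: 91.2
time_s: 26.6
ee_pos: [456.2, -305.6, 34.3]
ee_rot: [-180.0, -0.0, 90.0]
force: [-0.6, -0.3, -0.6]
gripper_width: 91.5
t 26.6 pos [ 456.2 -305.6   34.3] rot [-180.   -0.   90.] w 91.5 F [-0.6 -0.3 -0.6]
turn [-0.04 -0.05  0.05] shift m: in target axes [-0.0034 -0.0022  0.0113]  in present axes [-0.0034 -0.0022  0.0113]
```

View pics/s10.png

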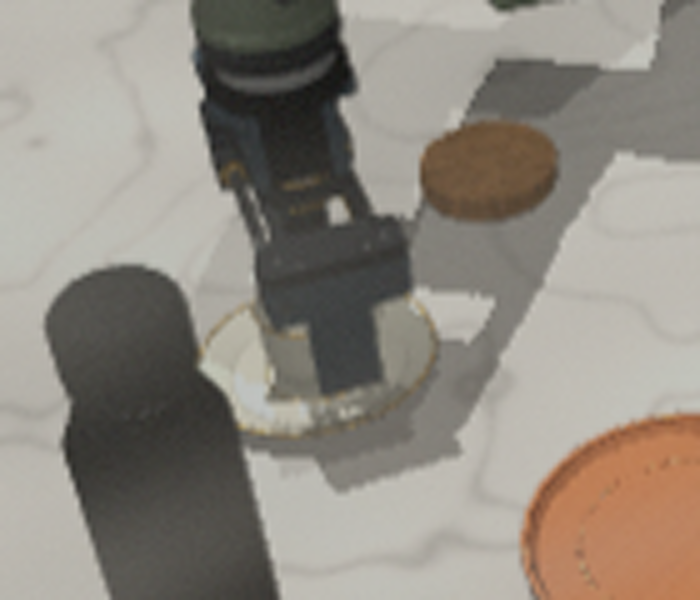

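The jaws straddle the bowl, with the bowl showing behind the front finger at crop (290,360). Final trim, then close.

```bash
python3 -m creep '{"offset":[[-0.0034,-0.0022,0.004],[0,0,0.004],[0,0,0.003],[0,0,0],[0,0,0]],"rotation":[[0,0,0],[0,0,0],[0,0,0],[0,0,0],[0,0,0]]}'
python3 -m creep '{"offset":[[0,0,0],[0,0,0],[0,0,0],[0,0,0],[0,0,0]],"rotation":[[0,0,0],[0,0,0],[0,0,0],[0,0,0],[0,0,0]]}' 0.25 10
python3 -m creep '{"offset":[[0,0,0],[0,0,0],[0,0,0],[0,0,0]],"rotation":[[0,0,0],[0,0,0],[0,0,0],[0,0,0]]}' 1 15
```

```text
time_s: 27.28
ee_pos: [453.8, -310.1, 23.7]
ee_rot: [180.0, -0.0, 90.0]
force: [-0.3, -0.1, -0.9]
gripper_width: 91.1
time_s: 27.9
ee_pos: [453.7, -310.0, 23.6]
ee_rot: [180.0, -0.0, 90.0]
force: [-0.2, 0.3, 0.1]
gripper_width: 68.8
time_s: 28.4
ee_pos: [453.4, -309.9, 23.6]
ee_rot: [-180.0, -0.0, 90.0]
force: [-1.7, 0.8, 1.2]
gripper_width: 61.3
```

```bash
python3 -m creep '{"offset":[[0,0,-0.008],[0,0,-0.02],[0,0,-0.03],[0,0,-0.025],[0,0,-0.012]],"rotation":[[0,0,0],[0,0,0],[0,0,0],[0,0,0],[0,0,0]]}' 1 30
python3 d.py 667 -163 115 90
```

```text
time_s: 29.02
ee_pos: [454.6, -310.4, 120.2]
ee_rot: [179.8, 0.1, 90.0]
force: [0.1, 0.1, -3.1]
gripper_width: 61.2
t 29.02 pos [ 454.6 -310.4  120.2] rot [1.798e+02 1.000e-01 9.000e+01] w 61.2 F [ 0.1  0.1 -3.1]
turn [ 0.16  0.08 -0.03] shift m: in target axes [0.1474 0.2124 0.0052]  in present axes [0.1475 0.2123 0.0055]
```

```bash
python3 -m creep '{"offset":[[0.02,0.025,0],[0.034,0.049,0],[0.034,0.049,0],[0.034,0.049,0],[0.018,0.028,0]],"rotation":[[0,0,0],[0,0,0],[0,0,0],[0,0,0],[0,0,0]]}'
python3 -m creep '{"offset":[[0.007,0.012,0],[0,0,0],[0,0,0.025],[0,0,0.03],[0,0,0.025]],"rotation":[[0,0,0],[0,0,0],[0,0,0],[0,0,0],[0,0,0]]}'
python3 d.py 667 -163 20 90
```

```text
time_s: 29.65
ee_pos: [655.9, -167.7, 117.6]
ee_rot: [-180.0, -0.1, 90.1]
force: [-0.3, -0.4, -3.2]
gripper_width: 61.3
time_s: 30.28
ee_pos: [663.7, -164.6, 37.7]
ee_rot: [-179.9, 0.0, 89.9]
force: [1.0, 0.0, -2.2]
gripper_width: 61.1
t 30.27 pos [ 663.7 -164.6   37.7] rot [-179.9    0.    89.9] w 61.1 F [ 1.   0.  -2.2]
turn [-0.11  0.   -0.13] shift m: in target axes [0.0016 0.0033 0.0177]  in present axes [0.0016 0.0033 0.0177]
```

```bash
python3 -m creep '{"offset":[[0,0,0.007],[0,0,0.004],[0,0,0.001],[0,0,0],[0,0,0]],"rotation":[[0,0,0],[0,0,0],[0,0,0],[0,0,0],[0,0,0]]}'
```

```text
time_s: 30.9
ee_pos: [666.2, -163.2, 27.3]
ee_rot: [179.9, 0.0, 90.0]
force: [-0.5, 0.2, -3.0]
gripper_width: 61.3
```

```bash
python3 -m creep '{"offset":[[0,0,0.003],[0,0,0.002],[0,0,0.001],[0,0,0.0005],[0,0,0]],"rotation":[[0,0,0],[0,0,0],[0,0,0],[0,0,0],[0,0,0]]}'
```

```text
time_s: 31.52
ee_pos: [665.8, -163.1, 20.1]
ee_rot: [-180.0, -0.0, 90.0]
force: [-0.5, -0.5, -1.4]
gripper_width: 60.9
```

```bash
python3 -m creep '{"offset":[[0,0,0.0006],[0,0,0]],"rotation":[[0,0,0],[0,0,0]]}'
```

```text
time_s: 31.78
ee_pos: [665.9, -163.1, 19.6]
ee_rot: [180.0, -0.0, 90.0]
force: [-0.5, -0.2, -2.9]
gripper_width: 61.2
```

```bash
python3 -m creep '{"offset":[[0,0,0.001],[0,0,0.0005],[0,0,0]],"rotation":[[0,0,0],[0,0,0],[0,0,0]]}'
```

```text
time_s: 32.15
ee_pos: [665.9, -163.2, 19.6]
ee_rot: [180.0, 0.0, 90.0]
force: [-2.8, 0.8, 5.6]
gripper_width: 61.2
```

Contact. Release, rise, and go to the tea glass.

```bash
python3 -m creep '{"offset":[[0,0,0],[0,0,0],[0,0,0]],"rotation":[[0,0,0],[0,0,0],[0,0,0]]}' 0.15
python3 -m creep '{"offset":[[0,0,-0.02],[0,0,-0.04],[0,0,-0.05],[0,0,-0.03],[0,0,-0.02]],"rotation":[[0,0,0],[0,0,0],[0,0,0],[0,0,0],[0,0,0]]}' 0
python3 d.py 454 350 175 90
python3 - <<'E'
from z import *
ims={n:grab_frame(n)[:,:,::-1].copy() for n in("top","scene")}
for n in ims: cv2.imwrite(f"pics/{n}11.png",ims[n])
zoom(dict(di=(458,349.5,-32),gl=(454,351,8),ls=(451,-312)),["gl","ls"],"z11",ims,tile=(60,48),f=6)
E
```

```text
time_s: 32.52
ee_pos: [665.9, -163.1, 17.9]
ee_rot: [180.0, -0.0, 90.0]
force: [0.6, -0.1, 0.9]
gripper_width: 77.2
time_s: 33.15
ee_pos: [666.4, -163.3, 180.1]
ee_rot: [179.9, 0.0, 90.0]
force: [-0.3, 0.1, -0.2]
gripper_width: 91.3
t 33.15 pos [ 666.4 -163.3  180.1] rot [179.9   0.   90. ] w 91.3 F [-0.3  0.1 -0.2]
turn [ 0.15  0.03 -0.03] shift m: in target axes [ 0.5133 -0.2124  0.0051]  in present axes [ 0.5132 -0.2127  0.0042]
(576, 720, 3)
```

View pics/z11.png

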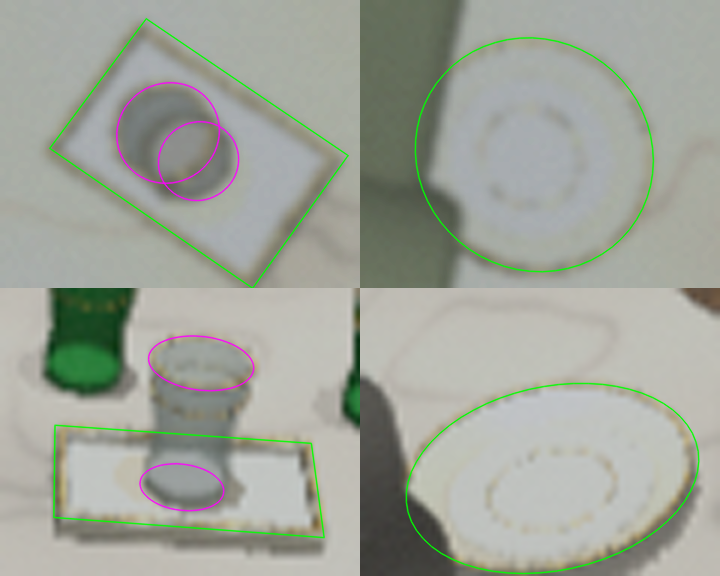

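```bash
python3 -m creep '{"offset":[[0.05,-0.021,0],[0.0515,-0.0213,0],[0.0515,-0.0213,0],[0.0515,-0.0213,0],[0.0515,-0.0213,0]],"rotation":[[0,0,0],[0,0,0],[0,0,0],[0,0,0],[0,0,0]]}'
python3 -m creep '{"offset":[[0.0515,-0.0213,0],[0.0515,-0.0213,0],[0.0515,-0.0213,0],[0.0515,-0.0213,0],[0.0515,-0.0213,0]],"rotation":[[0,0,0],[0,0,0],[0,0,0],[0,0,0],[0,0,0]]}'
python3 -m creep '{"offset":[[0,0,0],[0,0,0]],"rotation":[[0,0,0],[0,0,0]]}'
python3 d.py 454 350.5 29 90
```

```text
time_s: 33.88
ee_pos: [558.3, 94.4, 176.7]
ee_rot: [-179.9, 0.0, 90.0]
force: [0.6, -0.2, 0.8]
gripper_width: 91.5
time_s: 34.5
ee_pos: [452.1, 351.7, 176.7]
ee_rot: [-179.9, 0.1, 90.0]
force: [0.4, 1.2, 0.2]
gripper_width: 91.4
time_s: 34.75
ee_pos: [453.0, 349.9, 177.0]
ee_rot: [-179.9, 0.1, 90.0]
force: [-0.8, -0.5, 0.3]
gripper_width: 91.4
t 34.75 pos [453.  349.9 177. ] rot [-1.799e+02  1.000e-01  9.000e+01] w 91.4 F [-0.8 -0.5  0.3]
turn [-0.07  0.09  0.01] shift m: in target axes [0.0006 0.001  0.148 ]  in present axes [0.0008 0.0012 0.148 ]
```

```bash
python3 -m creep '{"offset":[[0,0.001,0.03],[0,0,0.04],[0,0,0.04],[0,0,0.02],[0,0,0]],"rotation":[[0,0,0],[0,0,0],[0,0,0],[0,0,0],[0,0,0]]}'
python3 d.py 454 350.5 30 90
python3 -c "
from h import *
a=grab_frame('scene')[:,:,::-1];cv2.imwrite('pics/s12.png',cv2.resize(a[100:220,340:480],None,fx=5,fy=5,interpolation=2))"
```

```text
time_s: 35.38
ee_pos: [453.9, 348.2, 46.3]
ee_rot: [-179.8, 0.2, 89.8]
force: [-0.2, -0.7, 0.8]
gripper_width: 91.3
t 35.38 pos [453.9 348.2  46.3] rot [-179.8    0.2   89.8] w 91.3 F [-0.2 -0.7  0.8]
turn [-0.2   0.16 -0.16] shift m: in target axes [0.0023 0.0001 0.0163]  in present axes [0.0024 0.0001 0.0163]
```

View pics/s12.png

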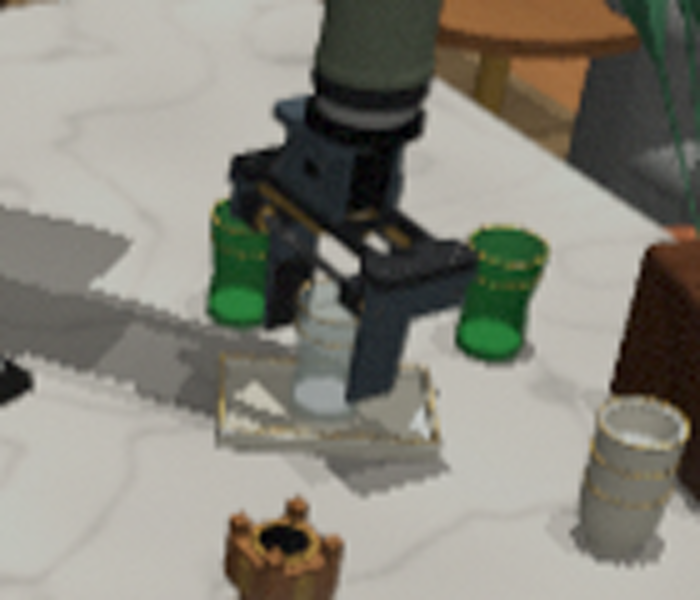

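The clear glass is at crop (325,350) between the fingers, and the green glasses are clear at (240,270) and (500,300). Lowering and closing.

```bash
python3 -m creep '{"offset":[[0.0012,0,0.006],[0,0,0.006],[0,0,0.004],[0,0,0],[0,0,0]],"rotation":[[0,0,0],[0,0,0],[0,0,0],[0,0,0],[0,0,0]]}'
python3 -m creep '{"offset":[[0,0,0],[0,0,0],[0,0,0],[0,0,0],[0,0,0]],"rotation":[[0,0,0],[0,0,0],[0,0,0],[0,0,0],[0,0,0]]}' 0.4 8
python3 -m creep '{"offset":[[0,0,0],[0,0,0],[0,0,0],[0,0,0]],"rotation":[[0,0,0],[0,0,0],[0,0,0],[0,0,0]]}' 1 12
```

```text
time_s: 36.05
ee_pos: [454.5, 351.8, 32.2]
ee_rot: [180.0, -0.0, 90.0]
force: [0.5, -0.1, 0.7]
gripper_width: 90.9
time_s: 36.67
ee_pos: [454.3, 351.7, 32.2]
ee_rot: [-180.0, -0.0, 90.0]
force: [-1.0, -0.7, -0.0]
gripper_width: 56.5
time_s: 37.17
ee_pos: [454.3, 351.7, 32.1]
ee_rot: [-180.0, -0.0, 90.0]
force: [-1.3, -0.9, 2.5]
gripper_width: 56.0
```

```bash
python3 -m creep '{"offset":[[0,0,-0.004],[0,0,-0.006],[0,0,-0.006],[0,0,-0.004],[0,0,0]],"rotation":[[0,0,0],[0,0,0],[0,0,0],[0,0,0],[0,0,0]]}' 1 18
python3 -c "
from h import *
a=grab_frame('scene')[:,:,::-1];cv2.imwrite('pics/s13.png',cv2.resize(a[110:210,350:470],None,fx=6,fy=6,interpolation=2))"
```

```text
time_s: 37.8
ee_pos: [454.6, 351.8, 52.5]
ee_rot: [180.0, -0.0, 90.0]
force: [-0.1, -0.7, -2.3]
gripper_width: 55.8
```

View pics/s13.png

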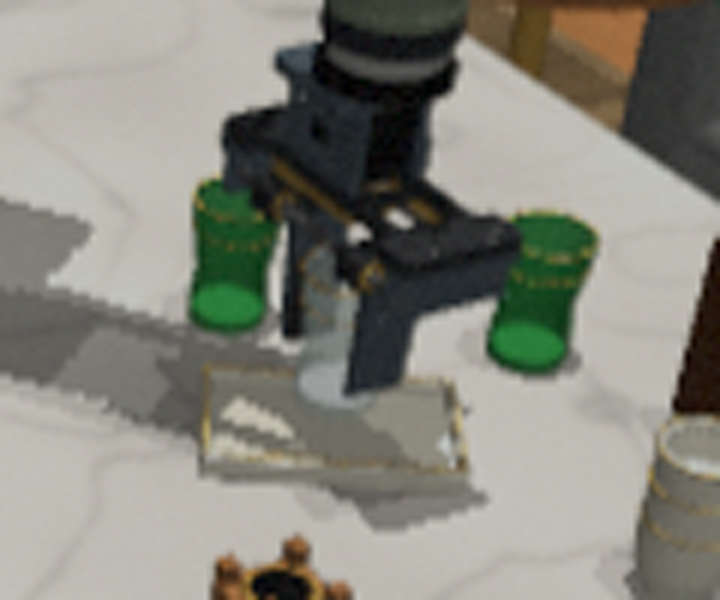

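The glass hangs upright at crop (335,330), clear of the dish. I'll raise it further and carry it to the large saucer.

```bash
python3 -m creep '{"offset":[[0,0,-0.015],[0,0,-0.025],[-0.02,0,-0.02],[-0.035,0,-0.01],[-0.05,0,0]],"rotation":[[0,0,0],[0,0,0],[0,0,0],[0,0,0],[0,0,0]]}' 1 20
python3 -m creep '{"offset":[[-0.055,0,0],[-0.055,0,0],[-0.055,0,0],[-0.055,0,0],[-0.055,0,0]],"rotation":[[0,0,0],[0,0,0],[0,0,0],[0,0,0],[0,0,0]]}'
python3 d.py 451 -312 118 90
```

```text
time_s: 38.48
ee_pos: [454.9, 245.5, 123.8]
ee_rot: [179.8, -0.1, 90.1]
force: [0.4, -0.2, -2.6]
gripper_width: 55.6
time_s: 39.1
ee_pos: [453.2, -30.9, 122.9]
ee_rot: [179.9, 0.0, 90.0]
force: [1.1, -0.4, -0.7]
gripper_width: 56.0
t 39.1 pos [453.2 -30.9 122.9] rot [179.9   0.   90. ] w 56.0 F [ 1.1 -0.4 -0.7]
turn [ 0.06  0.02 -0.05] shift m: in target axes [-0.2811 -0.0022  0.0049]  in present axes [-0.2811 -0.002   0.0051]
```

```bash
python3 -m creep '{"offset":[[-0.05,0,0],[-0.05,0,0],[-0.05,0,0],[-0.045,-0.001,0],[-0.035,-0.001,0]],"rotation":[[0,0,0],[0,0,0],[0,0,0],[0,0,0],[0,0,0]]}'
python3 -m creep '{"offset":[[-0.022,0,0],[-0.01,0,0],[0,0,0],[0,0,0.025],[0,0,0.025]],"rotation":[[0,0,0],[0,0,0],[0,0,0],[0,0,0],[0,0,0]]}'
python3 d.py 451 -312 32 90
```

```text
time_s: 39.72
ee_pos: [450.6, -260.7, 122.8]
ee_rot: [180.0, 0.0, 89.9]
force: [1.1, -0.5, -1.9]
gripper_width: 55.6
time_s: 40.35
ee_pos: [452.2, -288.9, 71.8]
ee_rot: [180.0, -0.0, 90.1]
force: [0.1, -0.3, -1.0]
gripper_width: 55.6
t 40.35 pos [ 452.2 -288.9   71.8] rot [180.   -0.   90.1] w 55.6 F [ 0.1 -0.3 -1. ]
turn [ 0.02 -0.02  0.05] shift m: in target axes [-0.0231 -0.0012  0.0398]  in present axes [-0.0231 -0.0013  0.0398]
```

```bash
python3 -m creep '{"offset":[[-0.012,-0.0006,0],[-0.011,-0.0006,0.006],[0,0,0.014],[0,0,0.01],[0,0,0.003]],"rotation":[[0,0,0],[0,0,0],[0,0,0],[0,0,0],[0,0,0]]}'
python3 -m creep '{"offset":[[0,0,0.001],[0,0,0]],"rotation":[[0,0,0],[0,0,0]]}'
python3 - <<'E'
from z import *
p=env.state()["ee_pos"];print(p)
ims={n:grab_frame(n)[:,:,::-1].copy() for n in("top","scene")}
zoom(dict(ls=(451,-312),gl=(p[0],p[1],p[2]-24)),["ls"],"z14",ims,tile=(60,48),f=6)
E
```

```text
time_s: 40.98
ee_pos: [450.2, -312.7, 38.0]
ee_rot: [-179.9, -0.1, 90.0]
force: [-0.3, -1.5, -1.4]
gripper_width: 55.4
time_s: 41.22
ee_pos: [451.0, -313.3, 38.2]
ee_rot: [180.0, 0.0, 90.0]
force: [0.1, 0.3, -1.3]
gripper_width: 55.4
[ 451.03100865 -313.30455396   38.21505012]
(576, 360, 3)
```

View pics/z14.png

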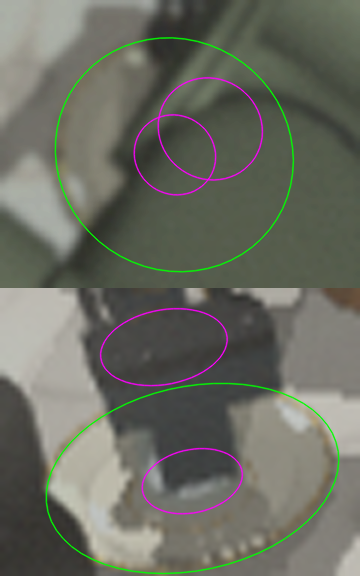

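```bash
python3 -m creep '{"offset":[[0,0,0.002],[0,0,0.0015],[0,0,0.001],[0,0,0],[0,0,0]],"rotation":[[0,0,0],[0,0,0],[0,0,0],[0,0,0],[0,0,0]]}'
python3 -m creep '{"offset":[[0,0,0.001],[0,0,0.0005],[0,0,0]],"rotation":[[0,0,0],[0,0,0],[0,0,0]]}'
```

```text
time_s: 41.95
ee_pos: [450.9, -313.3, 33.5]
ee_rot: [180.0, -0.0, 90.0]
force: [1.3, 0.7, -1.7]
gripper_width: 55.9
time_s: 42.32
ee_pos: [450.8, -313.3, 32.2]
ee_rot: [180.0, -0.0, 90.0]
force: [-0.9, 0.6, 1.0]
gripper_width: 55.8
```

```bash
python3 -m creep '{"offset":[[0,0,0.0005],[0,0,0]],"rotation":[[0,0,0],[0,0,0]]}'
```

```text
time_s: 42.58
ee_pos: [450.9, -313.4, 32.1]
ee_rot: [180.0, 0.0, 90.0]
force: [-1.4, 0.7, 5.6]
gripper_width: 55.6
```

Contact (5.6 N). Release, rise, and return to the bowl on the tray.

```bash
python3 -m creep '{"offset":[[0,0,0],[0,0,0],[0,0,0],[0,0,0]],"rotation":[[0,0,0],[0,0,0],[0,0,0],[0,0,0]]}' 0.15
python3 -m creep '{"offset":[[0,0,-0.02],[0,0,-0.04],[0,0,-0.05],[0,0,-0.03],[0,0,-0.01]],"rotation":[[0,0,0],[0,0,0],[0,0,0],[0,0,0],[0,0,0]]}' 0
python3 d.py 666 -163 180 90
```

```text
time_s: 43.08
ee_pos: [450.8, -313.3, 31.3]
ee_rot: [-180.0, -0.0, 90.0]
force: [0.2, -0.5, 0.4]
gripper_width: 77.7
time_s: 43.7
ee_pos: [451.6, -313.8, 183.4]
ee_rot: [179.8, 0.1, 90.0]
force: [0.7, 0.3, -0.8]
gripper_width: 91.3
t 43.7 pos [ 451.6 -313.8  183.4] rot [1.798e+02 1.000e-01 9.000e+01] w 91.3 F [ 0.7  0.3 -0.8]
turn [ 0.18  0.12 -0.03] shift m: in target axes [0.1508 0.2144 0.0034]  in present axes [0.151  0.2144 0.0037]
```

```bash
python3 -m creep '{"offset":[[0.03,0.043,0],[0.03,0.043,0],[0.03,0.043,0],[0.03,0.043,0],[0.03,0.043,0]],"rotation":[[0,0,0],[0,0,0],[0,0,0],[0,0,0],[0,0,0]]}'
python3 -m creep '{"offset":[[0,0,0],[0,0,0]],"rotation":[[0,0,0],[0,0,0]]}'
python3 d.py 666 -163 19.6 90
python3 - <<'E'
from z import *
ims={n:grab_frame(n)[:,:,::-1].copy() for n in("top","scene")}
for n in ims: cv2.imwrite(f"pics/{n}15.png",ims[n])
zoom(dict(ls=(451,-312),gl=(451,-312,8),bo=(666,-163,4),tray=(667,-163)),["ls","bo"],"z15",ims,tile=(60,48),f=6)
E
```

```text
time_s: 44.32
ee_pos: [666.5, -162.2, 179.6]
ee_rot: [-179.8, -0.0, 90.0]
force: [0.4, -1.2, 0.2]
gripper_width: 90.9
time_s: 44.58
ee_pos: [664.9, -163.4, 179.8]
ee_rot: [-179.8, -0.0, 90.0]
force: [-0.3, -0.0, 0.3]
gripper_width: 91.0
t 44.58 pos [ 664.9 -163.4  179.8] rot [-179.8   -0.    90. ] w 91.0 F [-0.3 -0.   0.3]
turn [-0.19 -0.02 -0.01] shift m: in target axes [0.0004 0.0011 0.1602]  in present axes [0.0003 0.0016 0.1602]
(576, 720, 3)
```

View pics/z15.png

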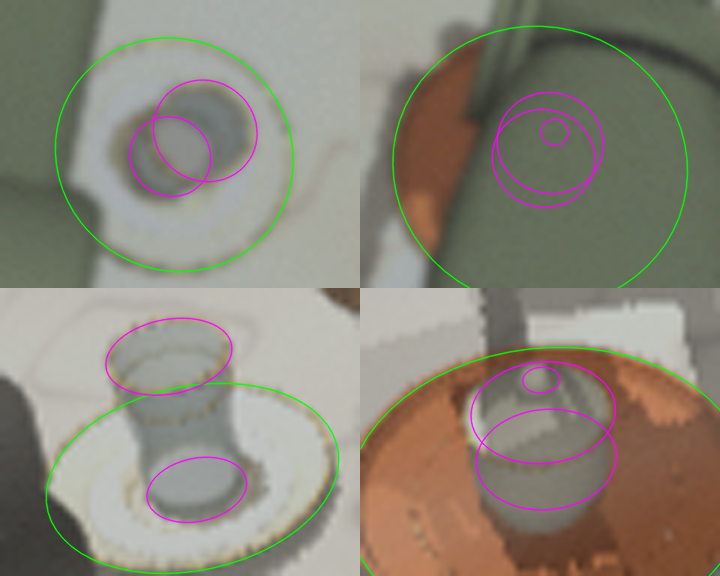

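The tea glass is centred on the large saucer in both views. Last piece: the bowl.

```bash
python3 -m creep '{"offset":[[0,0.001,0.03],[0,0,0.045],[0,0,0.045],[0,0,0.025],[0,0,0.01]],"rotation":[[0,0,0],[0,0,0],[0,0,0],[0,0,0],[0,0,0]]}'
python3 -m creep '{"offset":[[0,0,0.0],[0,0,0]],"rotation":[[0,0,0],[0,0,0]]}'
python3 d.py 666 -163 19.6 90
```

```text
time_s: 45.3
ee_pos: [665.1, -164.2, 25.1]
ee_rot: [-179.8, -0.0, 89.9]
force: [-0.1, 0.2, 0.4]
gripper_width: 91.1
time_s: 45.55
ee_pos: [667.8, -164.0, 28.2]
ee_rot: [179.8, 0.0, 89.9]
force: [0.2, 0.1, 0.7]
gripper_width: 91.5
t 45.55 pos [ 667.8 -164.    28.2] rot [179.8   0.   89.9] w 91.5 F [0.2 0.1 0.7]
turn [ 0.17  0.04 -0.05] shift m: in target axes [ 0.001  -0.0018  0.0086]  in present axes [ 0.001  -0.0018  0.0086]
```

```bash
python3 -m creep '{"offset":[[0.001,-0.001,0.004],[0,0,0.003],[0,0,0.001],[0,0,0],[0,0,0]],"rotation":[[0,0,0],[0,0,0],[0,0,0],[0,0,0],[0,0,0]]}'
python3 -m creep '{"offset":[[0,0,0],[0,0,0],[0,0,0],[0,0,0],[0,0,0]],"rotation":[[0,0,0],[0,0,0],[0,0,0],[0,0,0],[0,0,0]]}' 0.25 10
python3 -m creep '{"offset":[[0,0,0],[0,0,0],[0,0,0],[0,0,0]],"rotation":[[0,0,0],[0,0,0],[0,0,0],[0,0,0]]}' 1 15
```

```text
time_s: 46.18
ee_pos: [666.0, -162.4, 18.5]
ee_rot: [180.0, -0.0, 90.0]
force: [-0.2, -0.0, -0.1]
gripper_width: 91.4
time_s: 46.8
ee_pos: [665.9, -162.4, 18.5]
ee_rot: [180.0, -0.0, 90.0]
force: [0.2, -0.2, 0.4]
gripper_width: 68.4
time_s: 47.3
ee_pos: [665.9, -162.4, 18.5]
ee_rot: [180.0, -0.0, 90.0]
force: [0.6, -0.1, -0.3]
gripper_width: 61.7
```

```bash
python3 -m creep '{"offset":[[0,0,-0.01],[0,0,-0.025],[0,0,-0.035],[0,0,-0.035],[0,0,-0.03]],"rotation":[[0,0,0],[0,0,0],[0,0,0],[0,0,0],[0,0,0]]}' 1 30
python3 d.py 458 349.5 155 90
```

```text
time_s: 47.92
ee_pos: [665.9, -162.4, 155.2]
ee_rot: [180.0, 0.0, 90.0]
force: [0.4, -0.8, -2.6]
gripper_width: 60.9
t 47.92 pos [ 665.9 -162.4  155.2] rot [180.   0.  90.] w 60.9 F [ 0.4 -0.8 -2.6]
turn [ 0.04  0.   -0.03] shift m: in target axes [ 5.119e-01 -2.079e-01  2.000e-04]  in present axes [ 5.118e-01 -2.081e-01  1.000e-04]
```

```bash
python3 -m creep '{"offset":[[0.025,-0.01,0],[0.045,-0.0183,0],[0.05,-0.0203,0],[0.05,-0.0203,0],[0.05,-0.0203,0]],"rotation":[[0,0,0],[0,0,0],[0,0,0],[0,0,0],[0,0,0]]}'
python3 -m creep '{"offset":[[0.05,-0.0203,0],[0.05,-0.0203,0],[0.05,-0.0203,0],[0.05,-0.0203,0],[0.045,-0.0183,0]],"rotation":[[0,0,0],[0,0,0],[0,0,0],[0,0,0],[0,0,0]]}'
python3 d.py 458 349.5 155 90
```

```text
time_s: 48.55
ee_pos: [575.9, 59.1, 153.9]
ee_rot: [180.0, -0.0, 89.9]
force: [0.4, 0.0, -2.4]
gripper_width: 61.5
time_s: 49.18
ee_pos: [476.4, 304.3, 154.0]
ee_rot: [180.0, -0.0, 90.0]
force: [0.7, 0.1, -2.4]
gripper_width: 61.3
t 49.17 pos [476.4 304.3 154. ] rot [180.  -0.  90.] w 61.3 F [ 0.7  0.1 -2.4]
turn [ 0.02 -0.02 -0.  ] shift m: in target axes [ 0.0452 -0.0184 -0.001 ]  in present axes [ 0.0452 -0.0184 -0.001 ]
```

```bash
python3 -m creep '{"offset":[[0.025,-0.0102,0],[0.014,-0.0056,0],[0.006,-0.0024,0.02],[0,0,0.035],[0,0,0.035]],"rotation":[[0,0,0],[0,0,0],[0,0,0],[0,0,0],[0,0,0]]}'
python3 -m creep '{"offset":[[0,0,0.02],[0,0,0]],"rotation":[[0,0,0],[0,0,0]]}'
python3 d.py 458 349.5 22.5 90
```

```text
time_s: 49.8
ee_pos: [459.7, 347.3, 63.1]
ee_rot: [179.9, -0.0, 89.9]
force: [0.3, 0.1, -3.3]
gripper_width: 61.4
time_s: 50.05
ee_pos: [458.6, 346.3, 42.2]
ee_rot: [-179.8, 0.1, 89.9]
force: [1.0, -0.9, -2.1]
gripper_width: 61.2
t 50.05 pos [458.6 346.3  42.2] rot [-1.798e+02  1.000e-01  8.990e+01] w 61.2 F [ 1.  -0.9 -2.1]
turn [-0.18  0.14 -0.08] shift m: in target axes [ 0.0032 -0.0006  0.0197]  in present axes [ 0.0032 -0.0005  0.0197]
```

```bash
python3 -m creep '{"offset":[[0.0015,0,0.007],[0,0,0.004],[0,0,0.0015],[0,0,0],[0,0,0]],"rotation":[[0,0,0],[0,0,0],[0,0,0],[0,0,0],[0,0,0]]}'
python3 - <<'E'
from z import *
p=env.state()["ee_pos"];print(p)
ims={n:grab_frame(n)[:,:,::-1].copy() for n in("top","scene")}
zoom(dict(di=(458,349.5,-32),bo=(p[0],p[1],p[2]-14.5)),["di"],"z16",ims,tile=(60,48),f=6)
E
```

```text
time_s: 50.68
ee_pos: [459.4, 349.3, 31.3]
ee_rot: [180.0, -0.0, 90.0]
force: [-0.7, 0.8, -3.3]
gripper_width: 61.1
[459.40032972 349.3114952   31.34675754]
(576, 360, 3)
```

View pics/z16.png

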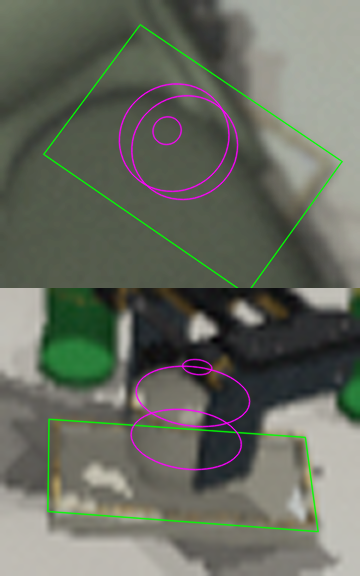

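```bash
python3 -m creep '{"offset":[[0,-0.001,0.003],[0,0,0.002],[0,0,0.0015],[0,0,0],[0,0,0]],"rotation":[[0,0,0],[0,0,0],[0,0,0],[0,0,0],[0,0,0]]}'
python3 -m creep '{"offset":[[0,0,0.001],[0,0,0.0005],[0,0,0]],"rotation":[[0,0,0],[0,0,0],[0,0,0]]}'
```

```text
time_s: 51.4
ee_pos: [458.4, 349.2, 24.6]
ee_rot: [180.0, -0.0, 90.0]
force: [0.4, 0.2, -2.4]
gripper_width: 61.3
time_s: 51.78
ee_pos: [458.3, 349.2, 23.0]
ee_rot: [-180.0, -0.0, 90.0]
force: [-0.9, 0.3, -3.2]
gripper_width: 61.2
```

```bash
python3 -m creep '{"offset":[[0,0,0.0008],[0,0,0.0002],[0,0,0]],"rotation":[[0,0,0],[0,0,0],[0,0,0]]}'
```

```text
time_s: 52.15
ee_pos: [458.4, 349.3, 22.5]
ee_rot: [180.0, -0.0, 90.0]
force: [-0.2, -0.7, 3.0]
gripper_width: 61.2
```

Contact. Release, rise straight up, and back away so both cameras see everything.

```bash
python3 -m creep '{"offset":[[0,0,0],[0,0,0],[0,0,0],[0,0,0]],"rotation":[[0,0,0],[0,0,0],[0,0,0],[0,0,0]]}' 0.15
python3 -m creep '{"offset":[[0,0,-0.02],[0,0,-0.04],[0,0,-0.05],[0,0,-0.04],[0,0,-0.04]],"rotation":[[0,0,0],[0,0,0],[0,0,0],[0,0,0],[0,0,0]]}' 0
python3 -m creep '{"offset":[[0.04,-0.04,0],[0.05,-0.05,0],[0.05,-0.05,0],[0.04,-0.04,0],[0,0,0]],"rotation":[[0,0,0],[0,0,0],[0,0,0],[0,0,0],[0,0,0]]}'
python3 - <<'E'
from z import *
ims={n:grab_frame(n)[:,:,::-1].copy() for n in("top","scene")}
for n in ims: cv2.imwrite(f"pics/{n}17.png",ims[n])
E=dict(di=(458,349.5,-32),bo=(458,349.5,8),st=(660.5,174,-2),bu=(660.5,174,8,-2),ss=(462,12),fi=(462,12,8),ls=(451,-312),gl=(451,-312,8))
zoom(E,["di","st"],"z17",ims,tile=(60,48),f=6)
zoom(E,["ss","ls"],"z17b",ims,tile=(60,48),f=6)
E
```

```text
time_s: 52.65
ee_pos: [458.3, 349.2, 22.0]
ee_rot: [180.0, -0.0, 90.0]
force: [-0.8, 0.6, 1.0]
gripper_width: 77.4
time_s: 53.28
ee_pos: [458.1, 349.1, 213.6]
ee_rot: [180.0, -0.0, 90.0]
force: [-0.5, 0.6, -0.8]
gripper_width: 90.7
time_s: 53.9
ee_pos: [287.1, 520.0, 211.8]
ee_rot: [-180.0, -0.0, 90.3]
force: [0.1, -0.4, 0.1]
gripper_width: 91.1
(576, 720, 3)
(576, 720, 3)
```

View pics/z17.png

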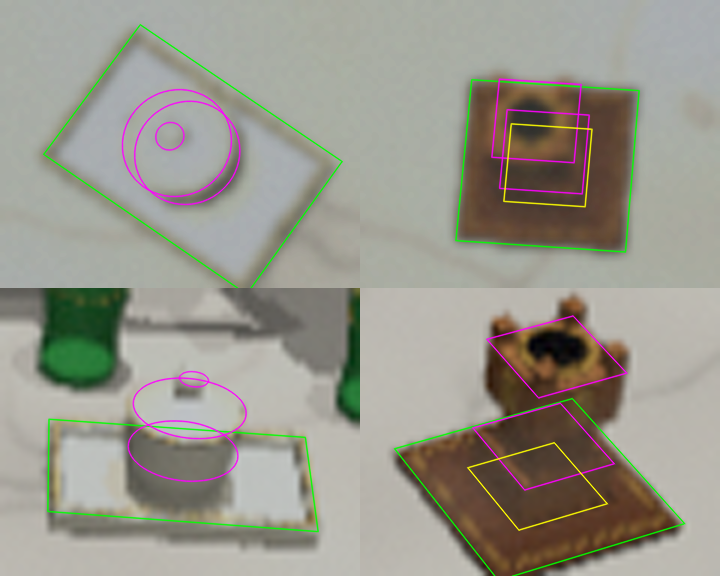

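View pics/z17b.png

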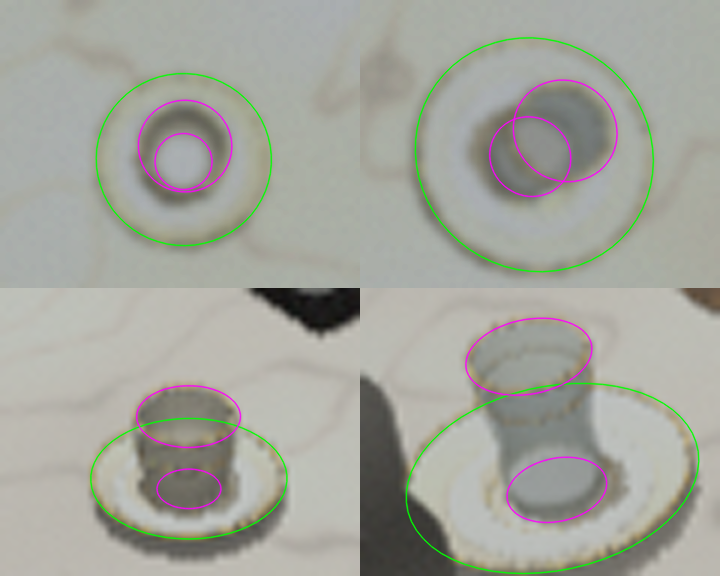

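View pics/scene17.png

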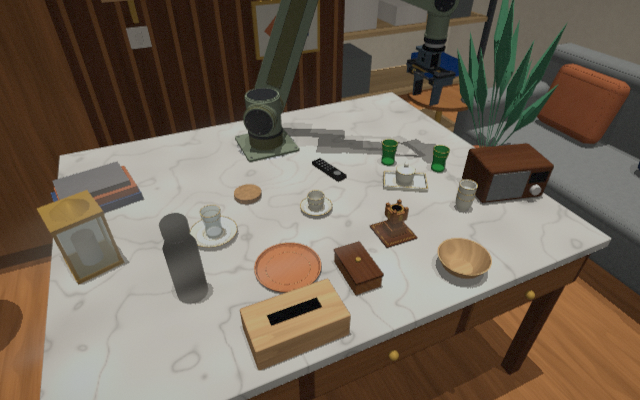

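```bash
python3 - <<'E'
from z import *
E=dict(st=(660.5,174,-2),bu=(659.5,176.5,8,-2))
n="scene";im=cv2.imread("pics/scene17.png");u,v=map(int,proj(n,[660,174,40])[0])
x0,y0=u-28,v-24
for i,(c) in enumerate(([],model(E))): overlay(im,n,c,x0,y0,56,52,7,f"/tmp/q{i}.png",2.2)
cv2.imwrite("pics/bz.png",np.hstack([cv2.imread("/tmp/q0.png"),cv2.imread("/tmp/q1.png")]))
E
```

```text
(no output)
```

View pics/bz.png

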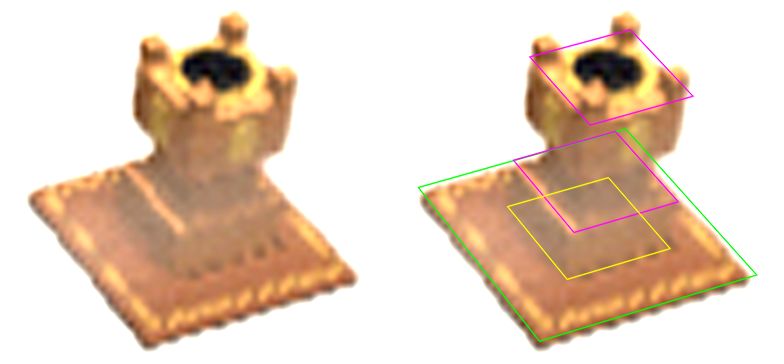

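All four pieces check out within about 3–4 mm. The flask and the green glasses are unmoved, and the arm is clear. Handing in.

```bash
python3 -c "
from workcell import env
print(env.job_done()); print(env.state()['time_s'])"
```

```text
the job is handed in; nothing more can be done
None
the job is handed in; nothing more can be done
```

I put all four pieces back on their own stands and handed the job in at about 54 s of the 144 s allowed. No verdict was reported.

I used the tray as the spare place for two swaps: burner with finjan, then sugar bowl with tea glass. Each set-down was slow and stopped at a few newtons of contact before I opened the fingers.

What the last pictures from both cameras showed:
- **Centring:** the finjan and tea glass outlines match the centres of their saucers. The sugar bowl is about 3 mm off centre on the dish, and the burner about 3 mm off on the stand.
- **Burner:** its sides are in line with the stand's by eye.
- **Standing:** every piece looks upright and released, and the arm is well clear of everything.
- **Bystanders:** the flask and both green glasses stand where they were at the start.

**Checks that disagreed:**
- The two cameras differed by up to about 6 mm on single points early on. I used values between them that fitted both views; the clear tea glass differed by about 10 mm until I found I had marked the wrong circle on it.
- The glass closed at 56 mm instead of the expected waist width, so I held it just below its rim. It stayed upright.
- I made one turn in the wrong direction with an empty gripper and corrected it.

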